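Punch the drill spot on a brass mounting-plate blank

ROBOT

A 6-joint arm with a two-finger parallel gripper is mounted at the origin on the work surface. World frame = base frame: x ahead of the robot, y to its left, z up, the work surface at z = 0. Lengths are in m, angles in degrees, forces in N, time in s.
With the tool pointing down it reaches from about 0.325 to 0.775 m from the base axis. Payload 5.5 kg.
Tool frame: the origin (TCP) lies on the mounting face of the last link; the fingertips stand 182 mm ahead of it and the grasp point (between the pads) lies 163 mm ahead of it (tcp_to_tips is the distance from the TCP to the fingertips, in m); z points along the fingers, y is the direction in which the jaws open and shut (so a half turn about z gives the same grasp; the last joint's range is limited). The gripper opens to 88 mm and grips with 3 to 60 N. Pads are 20 mm wide; open, the fingers measure 115 mm over their backs; the gripper's body (75 mm by 178 mm) begins 61 mm behind the grasp point.
Start: joints at [-68.394, 5.22, 70.514, -0, 104.267, -3.249], TCP at [0.252, -0.544, 0.405] pointing down, gripper open.
Joint ranges: [-164.24, 164.24], [-49.07, 125.15], [9.68, 141.18], [-86.29, 266.29], [3.28, 154.24], [-151.56, 151.56]. Speed limits (degrees/s): [147.25, 147.25, 172.46, 180, 180, 180].

INTERFACE

Orientations are given as a 3x3 rotation matrix whose columns are the frame's x, y, z axes.
In Python, from bench import get_state, camera, finish_job, spot_in, tcp_to_tips gives the robot as it stands.
- The arm moves only by the tool servo_tool, never from a script. Its argument "moves" is one flat list of numbers, 6 for each row, row after row: the shift along the tool's x, y, z in cm, then the turn, a rotation vector about the tool's x, y, z in rad. A call has exactly 5 rows; each row shifts and turns the pose as measured when the row begins, along the tool's axes as they then stand; what a row does not reach is not made up. A row lasts 1/10 s, in which the tool goes at most 50 mm and 8.59 degrees, less where a joint would pass 70% of its speed; a pose out of reach is approached as far as the arm can. A call is refused whole if a number of a shift passes 5 or a number of a turn 0.15, either way. A call with a gripper value outside its range is refused whole. "hand" is the opening, from 0 (shut) to 1 (fully open), set as the call begins (left out, the last holds). The fingers move at their own pace and stop on an object; "force" is the grip in N (left out, the last holds). Time passes only in rows, so rows that do not move let the fingers close, or fill a call up. It gives the time, the measured TCP pose, the force and the opening at its end, in the units of the state.
- get_state(): the state, without advancing time (a new reading comes with each control period).
- camera(name): name is "scene" or "top" or "wrist"; returns a dict with "pixels" (400x640x3 uint8, red, green, blue), "vfov" (degrees; the focal length in pixels is half the picture's height over the tangent of half this angle, whatever the lens; pixels are square), "cx", "cy" (the principal point, pixels), "R" (3x3) and "t" (3): a world point X has camera coordinates R X + t. Camera axes: x right, y down, z forward; pixel columns grow to the right and rows downward; lengths in m; the calibration is good to about 2 mm. A picture is of the moment at which its call begins. There is no depth.
- finish_job(): hands the job in, once; it reports no verdict.
Trained networks look in the newest picture that a camera, given by its name, has taken for a name from the list of things; names that differ only in an ending like _2 or _b are one class to them, and where a whole thing is asked for, a point or a joint stands for the part that bears it (a point fixed in the world has none). Each returns a list of dicts, best first, with "confidence" (0 to 1); they miss things now and then, are a little off and sometimes report something else, mostly with a low value. They report only what shows in the picture. A call takes as long as a camera call. They do not tell look-alikes from the thing itself.
- spot_in(camera, label): "rect" ([left, top, width, height] in pixels, round what is visible of it).
The state is a dict: "time": time; "joint_pos": joint angles; "qd": joint speeds; "tau": joint torques, N m; "position": TCP position; "orientation": TCP orientation; "ft_force": force on the tool from outside, world axes, zero at the start; "wrist_torque": the same for the moment, N m; "grip_width": finger opening in m.
Only numpy, scipy, OpenCV 4.12 (cv2) and the standard library are available. Lean on these libraries where they do the work, as an engineer would, in place of code of your own. Each camera call takes 0.05 s, during which the arm holds its last target.

TASK

Take the automatic centre punch from its sloping rest, stand its point on the scribed cross of the brass blank clamped on the drilling block, and with the punch upright press straight down until you feel its hidden spring snap; ease off then rather than ramming it against its end stop (no more than about 25 N), and do not let it snap anywhere else. Then lean the punch back in the rest, its point in the foot pocket against the stop and its barrel in the notch of the upright, let go, and leave the other things on the bench where they are.

Things in the scene. Friction and masses are not known exactly. Their poses are not given: they have to be found in the camera images.
- punch_mid (a point): Automatic centre punch, plain steel, 158 mm long, 0.2 kg. Point on its axis 90 mm from the tip; z axis along the punch, away from the tip. Barrel 18 mm in diameter from 36 to 148 mm from the tip, dark knurl rings (the place to grip) from 100 to 138 mm, cap 19 mm across up to 158 mm. Below the barrel a plunger 9 then 6 mm thick sticks out. At the start it leans in the rest, 35 degrees off vertical.
- punch_tip (a point): Round end (radius 3 mm) of the plunger, on the axis; z away from the tip. Pushed in, it first moves against 3 to 5 N over a free stroke that differs from run to run (2 to 14 mm), then stiffens to 15 to 18 N within about 3 mm and snaps: resistance falls to about 7 N within 3 to 4 mm more, and just after that it meets a hard end stop. It resets by itself when relieved.
- hammer_site (a point): Point on the hammer hidden in the punch's barrel, on the axis; at rest 7 mm from punch_mid towards the tip. When the spring snaps it jumps away from the tip, by more than 4.2 mm (7.5 mm at the end stop); it falls back when the punch is relieved.
- holder: Drilling block: dark steel, 80 (x) by 124 (y) by 36 mm high, fixed; origin at the centre of its underside, z up. On it a brass blank 62 by 96 by 5 mm (top face 41 mm above the bench), held at its ends (y = +-47 mm) by strap clamps up to 55 mm high. The blank has two dark drilled holes at x = -20, y = +-22 mm and one scribed cross.
- mark (a point): The middle of the scribed cross (two dark lines 26 mm long) on the top face of the brass blank, at x = 12, y = -10 mm of the holder; z up.
- rest: Sloping rest: aluminium, fixed; origin under its base, z up. Base 130 (x) by 110 (y) by 12 mm. Upright 12 mm thick, 70 mm wide, front (+x) face at x = -22 mm, top edge 74 mm above the bench, notch 23 mm wide between cheeks 10 mm higher. Foot pocket on the +x side: 17 mm wide (y), walls 12 mm above the base, closed by a stop at x = 33 mm. The punch leans from the pocket towards -x over the notch.
- rest_foot (a point): Where the punch's point is when it leans properly in the rest (in the foot pocket, about 13 mm above the bench); axes of the rest.
- rest_lean (a point): Where the middle point of the punch (punch_mid) is when it leans properly in the rest; axes of the rest.
- tray_large: A loose perforated metal impression tray (horseshoe about 70 mm wide with a flat handle, 14 mm high), to be left alone; it lies near the robot's side of the drilling block.
- tray_small: A smaller loose metal impression tray, 58 mm wide, 14 mm high, to be left alone.
- spare_blank: A loose brass blank 62 by 96 by 5 mm without a cross, lying flat on the bench, to be left alone.
- bowl: A loose rubber mixing bowl, 110 mm wide and 55 mm high, to be left alone.
- jar: A loose white jar, 60 mm in diameter and 80 mm high, to be left alone.
- spatula: A loose spatula lying flat, to be left alone.
Not all that is in view belongs to the job. Leave any red look-alike of the part that bears punch_mid alone. Leave any turquoise look-alike of the holder alone.

How it is judged:
By the outcome, as a careful person would: the job done as asked, in the order asked, and still so for the second after the job is handed in, with the robot touching nothing.
It also fails if it takes over 67 s, if anything falls off the work surface, if the arm or the gripper's body presses on something with over 40 N, if the wrist force passes 120 N, or if a joint passes its speed limit or range.

## Working session

There is one attempt and no reset: what is moved stays moved. The work goes in short steps, Python scripts to look and compute and a tool call to move; the robot and the scene stay as the last step left them, time stands still between calls to the robot, and variables do not carry over. Pictures are saved under pics/ and viewed, and the job is handed in when it is done.

Besides the shell and the picture viewer there is one more tool, called after "Emit:" by a JSON object that holds its "fn" and its "kwargs". servo_tool: Moves the arm, as the interface text tells. Its arguments: {"type":"object","properties":{"moves":{"type":"array"},"hand":{"type":"number"},"force":{"type":"number"}},"required":["moves"]}

```bash
mkdir -p pics; ls; cat > h.py <<'E'
import numpy as np, cv2
from bench import *
def cam(n,f=None):
    c=camera(n)
    if f: cv2.imwrite('pics/'+f,cv2.cvtColor(c['pixels'],cv2.COLOR_RGB2BGR))
    c['f']=200/np.tan(np.radians(c['vfov'])/2); c['R']=np.array(c['R']); c['t']=np.array(c['t'])
    return c
def ray(c,u,v):
    d=np.array([(u-c['cx'])/c['f'],(v-c['cy'])/c['f'],1]); d=c['R'].T@d
    return -c['R'].T@c['t'],d/np.linalg.norm(d)
def onz(c,u,v,z):
    o,d=ray(c,u,v); return o+d*(z-o[2])/d[2]
def proj(c,X):
    p=c['R']@np.array(X)+c['t']; return np.array([c['cx'],c['cy']])+c['f']*p[:2]/p[2]
E
python3 - <<'E'
from h import *
np.set_printoptions(precision=4,suppress=True)
for n in ['scene','top']:
    c=cam(n,n+'0.png'); print(n,c['vfov'],c['cx'],c['cy'],c['R'].tolist(),c['t'])
    for l in ['punch_mid','punch_tip','holder','mark','rest','rest_foot']:
        print(l,[(np.round(r['rect'],1).tolist(),round(r['confidence'],2)) for r in spot_in(n,l)])
print(get_state())
E
```

```text
pics
scene 46.65474726158831 322.8270538696314 192.94588881476142 [[0.21651835019647825, 0.9762652428269345, 0.005097026217500762], [0.6855236487079719, -0.14831561006903207, -0.7127831415458423], [-0.6951094382112105, 0.15782476186554983, -0.7013659625700254]] [-0.1591 -0.3239  1.7174]
punch_mid [([349.2, 142.8, 42.9, 20.6], 0.59), ([365.2, 154.0, 12.2, 55.2], 0.56)]
punch_tip []
holder [([224.4, 199.1, 45.6, 32.9], 0.87), ([161.9, 170.0, 48.5, 23.5], 0.68)]
mark [([223.9, 198.3, 47.5, 33.7], 0.72), ([159.3, 166.1, 45.1, 29.7], 0.66), ([348.8, 177.5, 36.7, 45.0], 0.33)]
rest [([348.2, 177.8, 40.8, 43.7], 0.72)]
rest_foot [([350.8, 175.3, 41.9, 46.4], 0.61)]
top 57.953783074357965 320.8221950708356 195.69158925076064 [[-0.002741062175821078, -0.9998652361533998, 0.016186293894952332], [-0.9962961757655016, 0.0013394326628419476, -0.08597753238595636], [0.08594426527223763, -0.016362012469351057, -0.996165582528712]] [0.0164 0.5811 1.0219]
punch_mid [([224.9, 259.3, 31.0, 40.3], 0.85), ([250.0, 189.4, 20.8, 34.0], 0.55)]
punch_tip []
holder [([363.8, 195.2, 43.7, 30.4], 0.9), ([425.6, 254.3, 45.6, 28.3], 0.71)]
mark [([421.4, 253.2, 50.6, 27.3], 0.97), ([445.6, 174.0, 30.7, 27.1], 0.69), ([361.6, 191.8, 46.9, 33.3], 0.57)]
rest [([243.2, 179.3, 45.2, 51.4], 0.63)]
rest_foot [([250.4, 194.8, 20.7, 30.7], 0.72), ([240.1, 177.0, 50.8, 54.4], 0.67)]
{'time': 0.7, 'joint_pos': array([-68.394 ,   5.2167,  70.5141,   0.0017, 104.2677,  -3.2482]), 'qd': array([-0.0239, -0.1049, -0.0129,  0.1184, -0.0315, -0.0207]), 'tau': array([  0.0009, -44.6034, -40.6411,   0.07  ,   0.0191,   0.    ]), 'position': array([ 0.2522, -0.5444,  0.4047]), 'orientation': array([[ 0.9074,  0.4203,  0.    ],
       [ 0.4203, -0.9074, -0.    ],
       [ 0.    ,  0.    , -1.    ]]), 'ft_force': array([-0.1802, -0.5469, -0.6735]), 'wrist_torque': array([ 0.0467,  0.0205, -0.0532]), 'grip_width': 0.08759470892050661}
```

```bash
python3 - <<'E'
import cv2
for n,(x,y,w,h) in {'scene0':(130,100,300,170),'top0':(200,150,300,150)}.items():
    i=cv2.imread(f'pics/{n}.png'); cv2.imwrite(f'pics/{n}c.png',cv2.resize(i[y:y+h,x:x+w],None,fx=2.66,fy=2.66,interpolation=cv2.INTER_CUBIC))
E
```

```text
(no output)
```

View pics/top0.png

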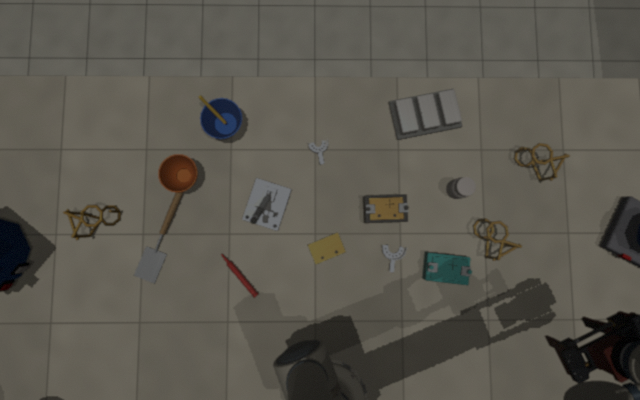

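View pics/top0c.png

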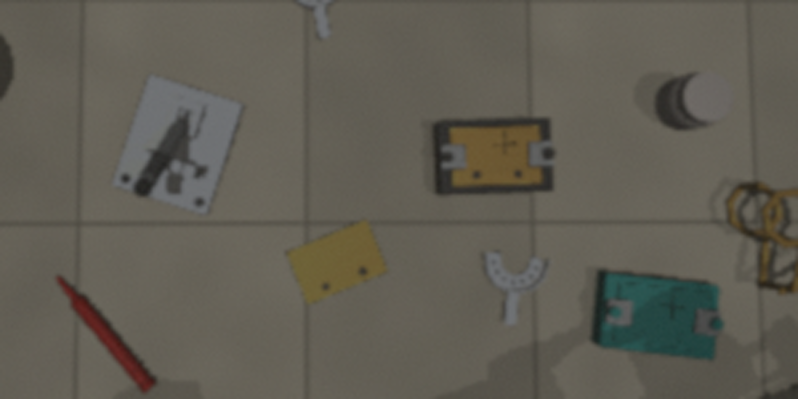

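View pics/scene0c.png

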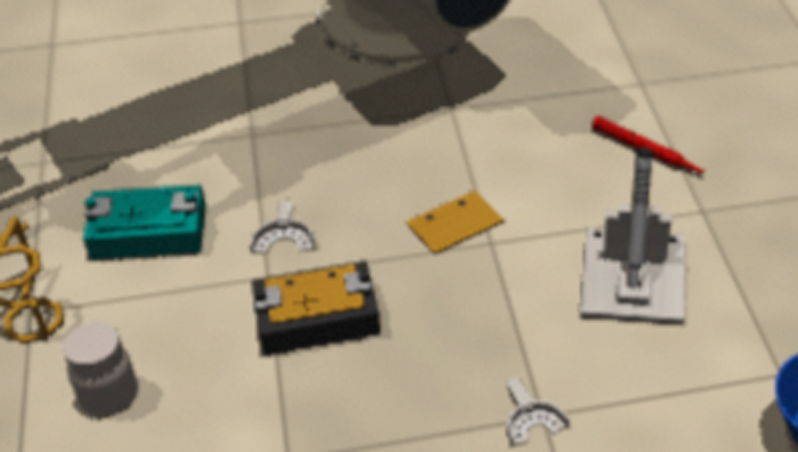

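```bash
python3 - <<'E'
from h import *
np.set_printoptions(precision=4,suppress=True)
c=cam('top');s=cam('scene')
P=lambda x,y,z:onz(c,200+x/2.66,150+y/2.66,z)
S=lambda x,y,z:onz(s,130+x/2.66,100+y/2.66,z)
b=[P(*p,0.012) for p in [(150,75),(243,101),(208,213),(114,185)]]
print('rest corners',b,np.mean(b,0)); 
ax=b[0]-b[3]+b[1]-b[2]; print('yaw rest',np.degrees(np.arctan2(ax[1],ax[0])))
print('mark top',P(505,144,.041),'scene',S(306,300,.041))
h=[P(*p,0.036) for p in [(440,121),(549,118),(552,191),(437,195)]]
print('holder',h,np.mean(h,0)); ax=h[1]-h[2]+h[0]-h[3];ay=h[0]-h[1]+h[3]-h[2]
print(np.degrees(np.arctan2(ax[1],ax[0])),np.degrees(np.arctan2(-ay[0],ay[1])))
print(get_state()['time'])
E
```

```text
rest corners [array([0.6341, 0.2042, 0.012 ]), array([0.6051, 0.1015, 0.012 ]), array([0.4822, 0.1391, 0.012 ]), array([0.5129, 0.2419, 0.012 ])] [0.5586 0.1717 0.012 ]
yaw rest -17.157597488938176
mark top [ 0.5553 -0.1817  0.041 ] scene [ 0.5558 -0.1794  0.041 ]
holder [array([ 0.5806, -0.1128,  0.036 ]), array([ 0.5837, -0.231 ,  0.036 ]), array([ 0.5049, -0.2325,  0.036 ]), array([ 0.5009, -0.1085,  0.036 ])] [ 0.5425 -0.1712  0.036 ]
-1.0413833807071349 1.6717278875109909
0.8
```

```bash
cat >> h.py <<'E'
from scipy.spatial.transform import Rotation as Ro, Slerp
np.set_printoptions(precision=4,suppress=True)
def plan(p,R,vmax=4.5,wmax=.14,start=None):
    """rows of tool-frame deltas from current pose to p,R"""
    if start is None:
        s=get_state(); p0=np.array(s['position']);R0=np.array(s['orientation'])
    else: p0,R0=start
    w=Ro.from_matrix(R0.T@R).as_rotvec()
    n=max(int(np.ceil(np.linalg.norm(p-p0)*100/vmax)),int(np.ceil(np.linalg.norm(w)/wmax)),1)
    out=[]
    for k in range(n):
        Rk=R0@Ro.from_rotvec(w*k/n).as_matrix()
        out.append(np.r_[Rk.T@(p-p0)/n*100,w/n])
    print('rows',n,'dist',np.round((p-p0)*1000,1),'rot',np.round(np.degrees(w),1))
    for r in out: print(','.join('%g'%x for x in np.r_[np.round(r[:3],2),np.round(r[3:],3)]))
    return out
def down(yaw):
    a=np.radians(yaw);x=np.array([np.cos(a),np.sin(a),0]);z=np.array([0,0,-1.]);return np.c_[x,np.cross(z,x),z]
def tilt(yr,lean=35):
    """tool along leaning punch; yr = rest yaw deg; tool y = +rest y"""
    a=np.radians(yr);l=np.radians(lean);xr=np.array([np.cos(a),np.sin(a),0]);yy=np.array([-np.sin(a),np.cos(a),0])
    z=np.sin(l)*xr-np.cos(l)*np.array([0,0,1.]);return np.c_[np.cross(yy,z),yy,z]
def st():
    s=get_state();print('t',round(s['time'],2),'p',s['position'],'ft',s['ft_force'],'tq',s['wrist_torque'],'w',round(s['grip_width'],4),'q',s['joint_pos']);print(s['orientation']);return s
E
python3 -c "
from h import *
s=st(); plan(np.array([.48,-.181,.40]),down(72))
c=cam('wrist','w0.png'); print(c['R'],c['t'],c['vfov']); R=s['orientation'];print('cam in tool',R.T@(-c['R'].T@c['t']-s['position']),R.T@c['R'].T)
"
```

```text
t 0.8 p [ 0.2522 -0.5444  0.4047] ft [ 0.2913 -0.1064 -0.0281] tq [-0.0261 -0.0113 -0.0113] w 0.0876 q [-68.394    5.218   70.5126  -0.0019 104.2678  -3.2495]
[[ 0.9074  0.4203 -0.    ]
 [ 0.4203 -0.9074 -0.    ]
 [-0.      0.     -1.    ]]
rows 10 dist [227.8 363.4  -4.7] rot [  0.    0.  -47.1]
3.59,-2.34,0.05,0,0,-0.082
3.77,-2.04,0.05,0,0,-0.082
3.93,-1.72,0.05,0,0,-0.082
4.06,-1.39,0.05,0,0,-0.082
4.16,-1.05,0.05,0,0,-0.082
4.23,-0.71,0.05,0,0,-0.082
4.27,-0.36,0.05,0,0,-0.082
4.29,-0,0.05,0,0,-0.082
4.28,0.35,0.05,0,0,-0.082
4.23,0.7,0.05,0,0,-0.082
[[ 0.4201 -0.9075 -0.0004]
 [-0.8798 -0.4073  0.245 ]
 [-0.2225 -0.1026 -0.9695]] [-0.6001 -0.0305  0.3894] 58.32480237644656
cam in tool [0.0657 0.0002 0.0199] [[-0.0003 -0.9695 -0.245 ]
 [ 1.     -0.0002 -0.0004]
 [ 0.0004 -0.245   0.9695]]
```

View pics/w0.png

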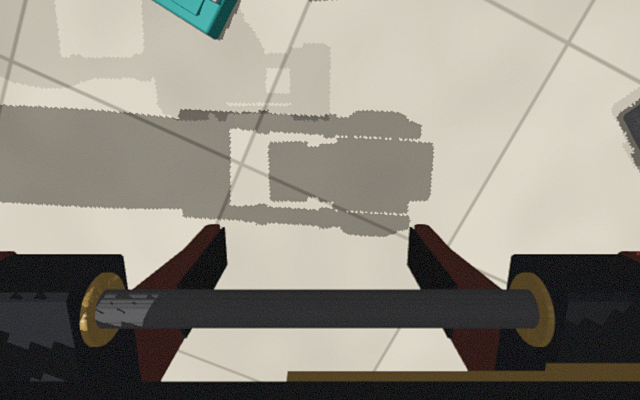

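Emit:
{"fn": "servo_tool", "kwargs": {"moves": [3.6,-2.3,0.05,0,0,-0.08,3.8,-2.0,0.05,0,0,-0.08,3.9,-1.7,0.05,0,0,-0.08,4.1,-1.4,0.05,0,0,-0.08,4.2,-1.0,0.05,0,0,-0.08]}}

```text
time: 1.35
position: [0.3681, -0.362, 0.4001]
orientation: [[0.669, 0.744, -0.001], [0.744, -0.669, 0.001], [-0.0, -0.002, -1.0]]
ft_force: [0.9, 0.4, 0.2]
grip_width: 0.088
```

Emit:
{"fn": "servo_tool", "kwargs": {"moves": [4.2,-0.7,0.05,0,0,-0.08,4.3,-0.4,0.05,0,0,-0.08,4.3,0,0.05,0,0,-0.08,4.3,0.4,0.05,0,0,-0.08,4.2,0.7,0.05,0,0,-0.08]}}

```text
time: 1.85
position: [0.486, -0.1724, 0.3986]
orientation: [[0.311, 0.95, 0.002], [0.95, -0.311, -0.001], [-0.001, 0.002, -1.0]]
ft_force: [-0.6, -0.5, 0.7]
grip_width: 0.0878
```

```bash
python3 -c "
from h import *
s=st(); c=cam('wrist','w1.png')
print(proj(c,[.5555,-.181,.041]))
"
```

```text
t 1.85 p [ 0.486  -0.1724  0.3986] ft [-0.6185 -0.4989  0.7191] tq [-0.0396 -0.0356 -0.0376] w 0.0878 q [-23.3065  -7.9069  84.0528  -0.0209 103.7485  -5.1937]
[[ 0.311   0.9504  0.0016]
 [ 0.9504 -0.311  -0.0011]
 [-0.0005  0.0018 -1.    ]]
[389.1079 160.4076]
```

View pics/w1.png

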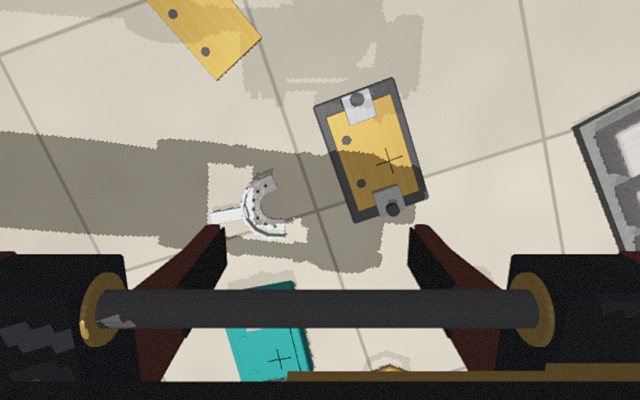

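```bash
python3 -c "
from h import *
i=cv2.imread('pics/w1.png'); cv2.imwrite('pics/w1c.png',cv2.resize(i[130:190,350:430],None,fx=10,fy=10,interpolation=cv2.INTER_CUBIC))
s=st(); c=cam('wrist')
for p in [(389.3,160.3)]: print(onz(c,*p,.041))
a=-17.2;T=tilt(a);tip=np.array([.5586,.1717,.0125])+.0317*np.array([np.cos(np.radians(a)),np.sin(np.radians(a)),0])
tgt=tip-(.122+.163+.10)*T[:,2]; print('tip',tip,'pre',tgt)
plan(tgt,T)
"
```

```text
t 1.9 p [ 0.4883 -0.1677  0.3983] ft [ 0.2444  3.6391 -0.0662] tq [ 0.1137 -0.0184  0.0437] w 0.0881 q [-22.8123  -7.8106  83.9967   0.2418 103.7198  -5.1913]
[[ 0.3018  0.9534  0.0031]
 [ 0.9534 -0.3018  0.0031]
 [ 0.0039  0.002  -1.    ]]
[ 0.5586 -0.1741  0.041 ]
tip [0.5889 0.1623 0.0125] pre [0.3779 0.2276 0.3279]
rows 12 dist [-109.2  397.8  -70.4] rot [-27.5 -27.3 -87.6]
2.88,-1.88,0.59,-0.04,-0.04,-0.127
3.11,-1.52,0.4,-0.04,-0.04,-0.127
3.29,-1.12,0.22,-0.04,-0.04,-0.127
3.42,-0.7,0.05,-0.04,-0.04,-0.127
3.48,-0.26,-0.11,-0.04,-0.04,-0.127
3.47,0.19,-0.25,-0.04,-0.04,-0.127
3.41,0.64,-0.37,-0.04,-0.04,-0.127
3.28,1.08,-0.46,-0.04,-0.04,-0.127
3.1,1.51,-0.54,-0.04,-0.04,-0.127
2.86,1.91,-0.59,-0.04,-0.04,-0.127
2.56,2.28,-0.61,-0.04,-0.04,-0.127
2.23,2.61,-0.61,-0.04,-0.04,-0.127
```

View pics/w1c.png

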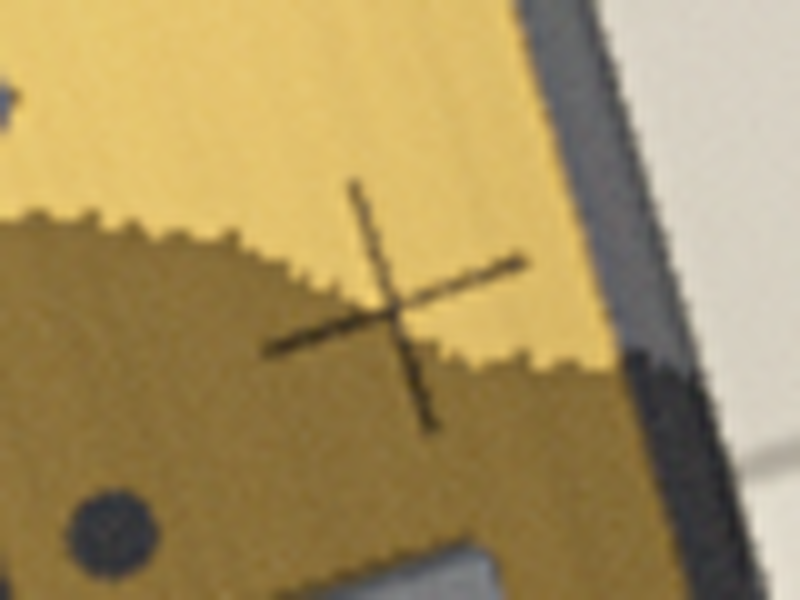

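Emit:
{"fn": "servo_tool", "kwargs": {"moves": [2.9,-1.9,0.6,-0.04,-0.04,-0.127,3.1,-1.5,0.4,-0.04,-0.04,-0.127,3.3,-1.1,0.2,-0.04,-0.04,-0.127,3.4,-0.7,0.05,-0.04,-0.04,-0.127,3.5,-0.3,-0.1,-0.04,-0.04,-0.127]}}

```text
time: 2.45
position: [0.4401, -0.005, 0.3667]
orientation: [[-0.307, 0.93, 0.203], [0.917, 0.346, -0.2], [-0.256, 0.125, -0.959]]
ft_force: [0.8, 1.0, 0.1]
grip_width: 0.0878
```

Emit:
{"fn": "servo_tool", "kwargs": {"moves": [3.5,0.2,-0.25,-0.04,-0.04,-0.127,3.4,0.6,-0.4,-0.04,-0.04,-0.127,3.3,1.1,-0.5,-0.04,-0.04,-0.127,3.1,1.5,-0.5,-0.04,-0.04,-0.127,2.9,1.9,-0.6,-0.04,-0.04,-0.127]}}

```text
time: 2.95
position: [0.3881, 0.1619, 0.3344]
orientation: [[-0.721, 0.506, 0.474], [0.458, 0.861, -0.221], [-0.52, 0.058, -0.852]]
ft_force: [1.2, 0.1, 0.2]
grip_width: 0.0876
```

```bash
python3 -c "
from h import *
s=st()
T=tilt(-17.2)
plan(np.array([.3779,.2276,.3279]),T)
"
```

```text
t 2.95 p [0.3881 0.1619 0.3344] ft [1.1637 0.0746 0.209 ] tq [ 0.1338  0.0726 -0.0431] w 0.0876 q [ 27.4802 -32.6554 112.187  -24.8437  80.9117 -31.46  ]
[[-0.721   0.5058  0.4737]
 [ 0.4585  0.8607 -0.2213]
 [-0.5196  0.0576 -0.8525]]
rows 2 dist [-10.2  65.7  -6.5] rot [ -4.5  -3.2 -12.9]
2.04,2.55,-0.69,-0.039,-0.028,-0.112
1.72,2.79,-0.64,-0.039,-0.028,-0.112
```

Emit:
{"fn": "servo_tool", "kwargs": {"moves": [2.0,2.5,-0.7,-0.04,-0.03,-0.11,1.5,2.0,-0.6,-0.04,-0.03,-0.11,0,0,0,0,0,0,0,0,0,0,0,0,0,0,0,0,0,0]}}

```text
time: 3.45
position: [0.3748, 0.2205, 0.3279]
orientation: [[-0.78, 0.29, 0.554], [0.237, 0.957, -0.168], [-0.579, -0.0, -0.815]]
ft_force: [0.4, -0.6, -0.4]
grip_width: 0.0879
```

```bash
python3 -c "
from h import *
s=st()
c=cam('wrist','w2.png')
T=tilt(-17.2);tip=np.array([.5889,.1623,.0125])
for d in (0,.036,.09,.158): print(d,proj(c,tip-d*T[:,2]))
print([(np.round(r['rect']).tolist(),r['confidence']) for r in spot_in('wrist','punch_mid')])
plan(np.array([.3779,.2276,.3279]),T)
"
```

```text
t 3.45 p [0.3748 0.2205 0.3279] ft [ 0.4314 -0.5825 -0.433 ] tq [ 0.0973  0.1568 -0.0438] w 0.0879 q [ 36.2174 -31.0625 112.4418 -28.3594  77.1974 -35.8227]
[[-0.7801  0.2905  0.5542]
 [ 0.2368  0.9569 -0.1682]
 [-0.5792 -0.     -0.8152]]
0 [323.7729 168.5365]
0.036 [324.6338 175.5624]
0.09 [326.3216 189.3357]
0.158 [329.598  216.0741]
[([316.0, 181.0, 31.0, 48.0], 0.63)]
rows 1 dist [ 3.   7.2 -0.1] rot [0.2 0.4 0.2]
-0.05,0.78,0.05,0.003,0.007,0.004
```

View pics/w2.png

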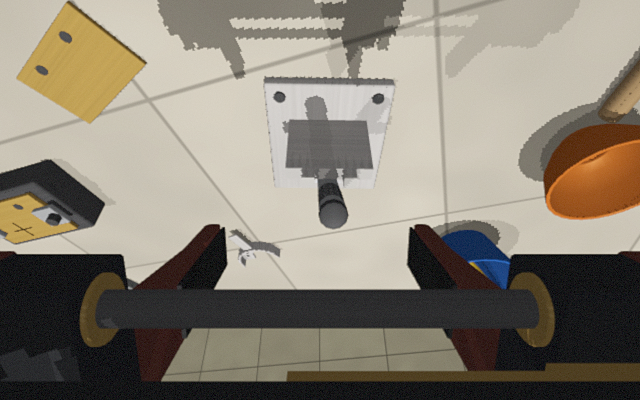

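```bash
python3 -c "
from h import *
i=cv2.imread('pics/w2.png'); cv2.imwrite('pics/w2c.png',cv2.resize(i[70:240,250:410],None,fx=3.5,fy=3.5,interpolation=cv2.INTER_CUBIC))
"
```

```text
(no output)
```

View pics/w2c.png

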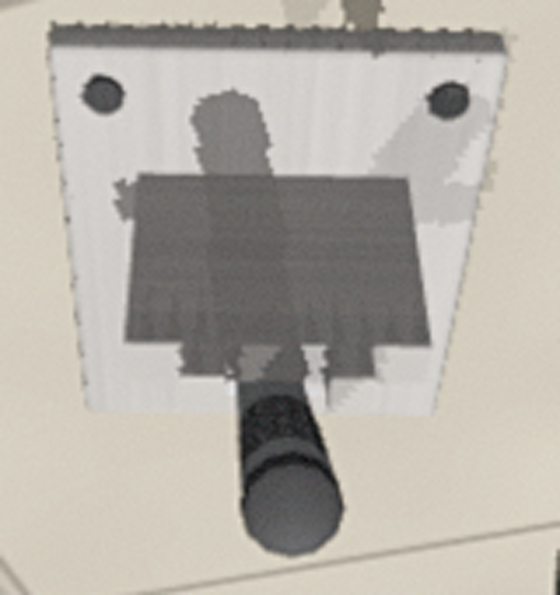

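```bash
python3 -c "
from h import *
s=st();c=cam('wrist')
f=lambda x,y:((x+.5)/3.5-.5+250,(y+.5)/3.5-.5+70)
b=[onz(c,*f(*p),.012) for p in [(53,45),(506,50),(434,412),(88,410)]]
b=np.array(b);print(b,b.mean(0)); ax=b[3]+b[2]-b[0]-b[1]; ay=b[1]+b[2]-b[0]-b[3];print(np.linalg.norm(ax)/2,np.linalg.norm(ay)/2,np.degrees(np.arctan2(ax[1],ax[0])),np.degrees(np.arctan2(-ay[0],ay[1])))
from scipy.optimize import least_squares
L=np.array([[-.065,-.055],[-.065,.055],[.065,.055],[.065,-.055]])
pts=np.array([f(*p) for p in [(53,45),(506,50),(434,412),(88,410)]])
up=np.array([f(*p) for p in [(138,175),(408,180),(430,345),(127,342)]])
U=np.array([[-.034,-.035,.012],[-.034,.035,.012],[-.034,.035,.074],[-.034,-.035,.074]])
def X(p,q): a=p[2];return np.array([p[0]+q[0]*np.cos(a)-q[1]*np.sin(a),p[1]+q[0]*np.sin(a)+q[1]*np.cos(a),q[2]])
def r(p): return np.concatenate([proj(c,X(p,[*l,.012]))-u for l,u in zip(L,pts)]+[proj(c,X(p,l))-u for l,u in zip(U,up)])
o=least_squares(r,[.5586,.1717,-.3],loss='soft_l1'); print(o.x,np.degrees(o.x[2]),o.fun.reshape(-1,2))
p=o.x
for k in [0,.158]: 
  l=np.radians(35);q=[.0317-k*np.sin(l),0,.0125+k*np.cos(l)]; print(k,X(p,q),proj(c,X(p,q)))
print('cap seen',f(292,503))
"
```

```text
t 3.55 p [0.3749 0.2204 0.328 ] ft [ 0.4828 -0.6066 -0.7334] tq [0.0779 0.1463 0.0029] w 0.0874 q [ 36.1881 -31.0624 112.4309 -28.3627  77.1865 -35.8327]
[[-0.7798  0.2907  0.5544]
 [ 0.237   0.9568 -0.1684]
 [-0.5794  0.0001 -0.815 ]]
[[0.4788 0.1434 0.012 ]
 [0.5112 0.2451 0.012 ]
 [0.6342 0.2063 0.012 ]
 [0.6016 0.1026 0.012 ]] [0.5564 0.1743 0.012 ]
0.1292013344540293 0.10772683227832439 -17.96009150420508 -17.563137532088152
[ 0.561   0.1729 -0.312 ] -17.875773115121703 [[-1.5453  4.4345]
 [ 0.8577  4.8764]
 [ 0.0172  3.3306]
 [-0.1639  2.8729]
 [-0.1831 -2.1794]
 [ 0.4274 -2.5916]
 [ 1.2865 -0.6229]
 [-0.9479 -0.7647]]
0 [0.5912 0.1632 0.0125] [325.2848 169.4959]
0.158 [0.5049 0.191  0.1419] [333.872  217.4872]
cap seen (333.07142857142856, 213.35714285714286)
```

```bash
cat >> h.py <<'E'
RY=-17.8; RC=np.array([.5570,.1738,0])
def rw(q):
    a=np.radians(RY);return RC+np.array([q[0]*np.cos(a)-q[1]*np.sin(a),q[0]*np.sin(a)+q[1]*np.cos(a),q[2]])
E
python3 -c "
from h import *
s=st();c=cam('wrist')
T=tilt(RY);tip=rw([.0317,0,.0125]);print('tip',tip,proj(c,tip-.158*T[:,2]))
tgt=tip-(.122+.163+.06)*T[:,2];print(tgt);plan(tgt,T)
"
```

```text
t 3.6 p [0.3749 0.2205 0.328 ] ft [-0.0937 -0.3319 -0.6385] tq [ 0.1313  0.1658 -0.0478] w 0.0878 q [ 36.1994 -31.0572 112.4285 -28.3609  77.1772 -35.8398]
[[-0.7799  0.2904  0.5545]
 [ 0.2367  0.9569 -0.1681]
 [-0.5794  0.0001 -0.815 ]]
tip [0.5872 0.1641 0.0125] [333.2767 213.4735]
[0.3988 0.2246 0.2951]
rows 1 dist [ 23.9   4.  -32.8] rot [0.5 0.4 0.8]
0.13,1.08,3.94,0.01,0.007,0.013
```

Emit:
{"fn": "servo_tool", "kwargs": {"moves": [0.1,1.1,2.0,0.01,0.007,0.013,0,0,1.9,0,0,0,0,0,0,0,0,0,0,0,0,0,0,0,0,0,0,0,0,0]}}

```text
time: 4.15
position: [0.4004, 0.2225, 0.2972]
orientation: [[-0.777, 0.313, 0.547], [0.257, 0.95, -0.178], [-0.575, 0.003, -0.818]]
ft_force: [-0.6, -0.1, 0.2]
grip_width: 0.0873
```

```bash
python3 -c "
from h import *
s=st();c=cam('wrist','w3.png')
T=tilt(RY);tip=rw([.0317,0,.0125]);print('tip',tip,proj(c,tip-.158*T[:,2]))
tgt=tip-(.122+.163)*T[:,2];print(tgt);plan(tgt,T,vmax=2)
"
```

```text
t 4.15 p [0.4004 0.2225 0.2972] ft [-0.5936 -0.1045  0.2066] tq [0.1241 0.1548 0.0008] w 0.0873 q [ 34.3451 -26.5645 112.4245 -28.4139  73.0777 -34.0942]
[[-0.7767  0.3128  0.5467]
 [ 0.2574  0.9498 -0.1778]
 [-0.5749  0.0026 -0.8182]]
tip [0.5872 0.1641 0.0125] [322.1766 235.6364]
[0.4315 0.2141 0.246 ]
rows 4 dist [ 31.1  -8.5 -51.6] rot [-0.1  0.1 -0.4]
0.08,0.04,1.52,-0,0.001,-0.002
0.08,0.04,1.52,-0,0.001,-0.002
0.08,0.04,1.52,-0,0.001,-0.002
0.08,0.04,1.52,-0,0.001,-0.002
```

View pics/w3.png

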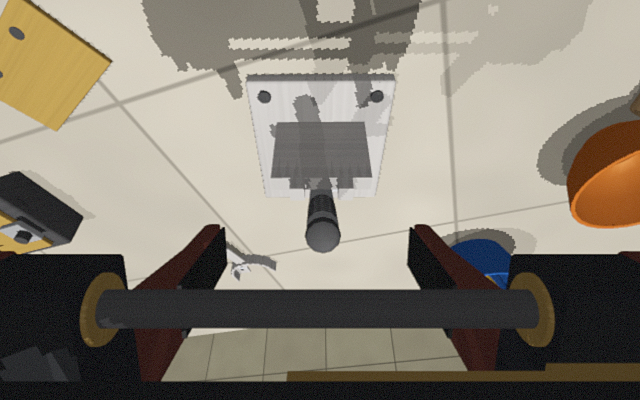

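Emit:
{"fn": "servo_tool", "kwargs": {"moves": [0.1,0.05,1.5,0,0,0,0.1,0.05,1.5,0,0,0,0.1,0.05,1.5,0,0,0,0,0,1.2,0,0,0,0,0,0,0,0,0]}}

```text
time: 4.7
position: [0.4304, 0.2154, 0.2533]
orientation: [[-0.772, 0.311, 0.554], [0.259, 0.95, -0.172], [-0.58, 0.01, -0.815]]
ft_force: [-0.2, 0.6, 0.2]
grip_width: 0.0883
```

```bash
python3 -c "
from h import *
s=st();c=cam('wrist','w4.png')
T=tilt(RY);tip=rw([.0317,0,.0125]);print('tip',tip,proj(c,tip-.158*T[:,2]))
tgt=tip-(.122+.163)*T[:,2];print(tgt);plan(tgt,T,vmax=2)
"
```

```text
t 4.7 p [0.4304 0.2154 0.2533] ft [-0.2222  0.6389  0.1966] tq [0.1388 0.1494 0.0189] w 0.0883 q [ 31.2044 -22.0882 113.7267 -28.4137  65.9493 -33.9131]
[[-0.7723  0.3111  0.5539]
 [ 0.2591  0.9503 -0.1725]
 [-0.5801  0.0103 -0.8145]]
tip [0.5872 0.1641 0.0125] [314.5115 288.1568]
[0.4315 0.2141 0.246 ]
rows 1 dist [ 1.2 -1.5 -8.2] rot [ 0.3  0.5 -0.6]
0.34,-0.12,0.76,0.006,0.009,-0.011
```

View pics/w4.png

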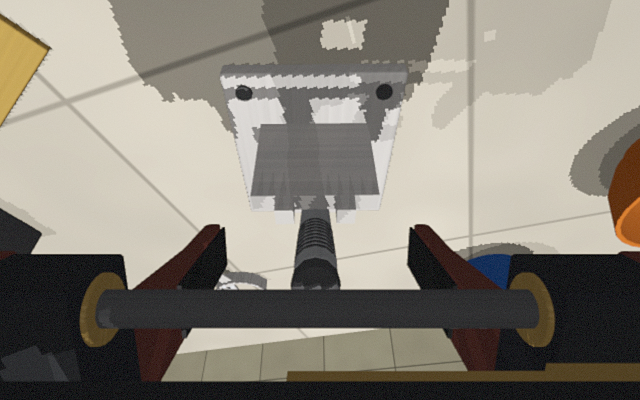

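Emit:
{"fn": "servo_tool", "kwargs": {"moves": [0.3,-0.1,0.75,0.006,0.009,-0.011,0,0,0,0,0,0,0,0,0,0,0,0,0,0,0,0,0,0,0,0,0,0,0,0]}}

```text
time: 5.25
position: [0.4318, 0.2146, 0.2485]
orientation: [[-0.779, 0.305, 0.548], [0.25, 0.952, -0.174], [-0.575, 0.002, -0.818]]
ft_force: [0.2, -0.1, 0.4]
grip_width: 0.088
```

```bash
python3 -c "
from h import *
s=st()
T=tilt(RY);tip=rw([.0317,0,.0125])
tgt=tip-(.122+.163)*T[:,2];print(tgt);plan(tgt,T,vmax=2)
c=cam('scene','s4.png');i=cv2.imread('pics/s4.png');cv2.imwrite('pics/s4c.png',cv2.resize(i[80:240,270:470],None,fx=4,fy=4,interpolation=cv2.INTER_CUBIC))
"
```

```text
t 5.25 p [0.4318 0.2146 0.2485] ft [ 0.1992 -0.1107  0.4163] tq [ 0.1579  0.1154 -0.0411] w 0.088 q [ 30.9642 -21.6358 113.822  -28.2148  65.7068 -34.5587]
[[-0.7791  0.3046  0.548 ]
 [ 0.2502  0.9525 -0.1738]
 [-0.5748  0.0017 -0.8183]]
[0.4315 0.2141 0.246 ]
rows 1 dist [-0.3 -0.6 -2.5] rot [ 0.1  0.1 -0. ]
0.15,-0.06,0.2,0.002,0.002,-0
```

View pics/s4c.png

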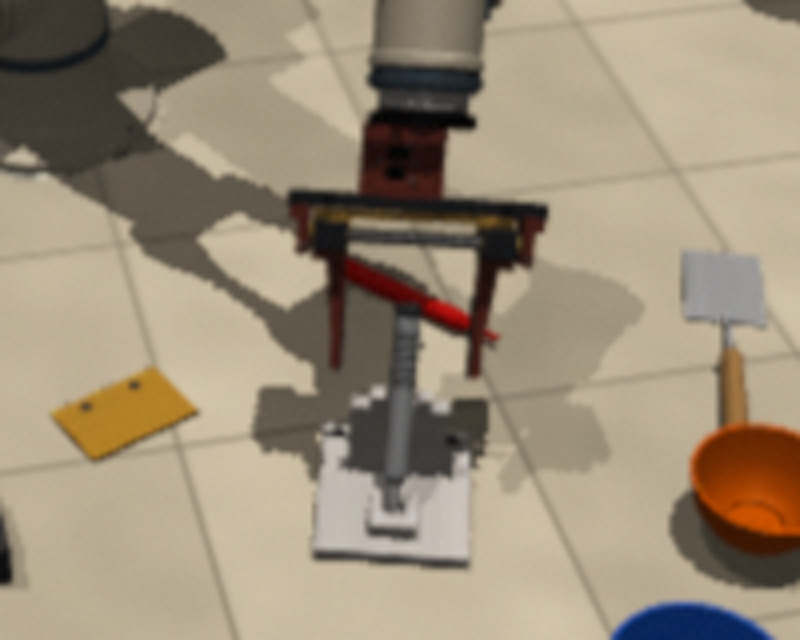

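Gripper straddles the knurl, centred on the punch. Small adjustment, then close with low force first.

Emit:
{"fn": "servo_tool", "kwargs": {"moves": [0.15,-0.05,0.2,0,0,0,0,0,0,0,0,0,0,0,0,0,0,0,0,0,0,0,0,0,0,0,0,0,0,0], "hand": 0.15, "force": 10}}

```text
time: 5.8
position: [0.4315, 0.2142, 0.246]
orientation: [[-0.779, 0.304, 0.548], [0.25, 0.953, -0.174], [-0.575, 0.002, -0.818]]
ft_force: [0.6, -0.4, 1.1]
grip_width: 0.0516
```

Emit:
{"fn": "servo_tool", "kwargs": {"moves": [0,0,0,0,0,0,0,0,0,0,0,0,0,0,0,0,0,0,0,0,0,0,0,0,0,0,0,0,0,0], "hand": 0, "force": 10}}

```text
time: 6.3
position: [0.4315, 0.2142, 0.2461]
orientation: [[-0.779, 0.304, 0.548], [0.25, 0.953, -0.173], [-0.575, 0.002, -0.818]]
ft_force: [0.5, 0.8, 0.1]
grip_width: 0.0184
```

```bash
python3 -c "
from h import *
s=st();c=cam('wrist','w5.png')
"
```

```text
t 6.3 p [0.4315 0.2142 0.2461] ft [0.514  0.8014 0.0581] tq [0.1252 0.1785 0.0241] w 0.0184 q [ 30.9355 -21.6361 114.0751 -28.264   65.4388 -34.447 ]
[[-0.7788  0.3044  0.5484]
 [ 0.2502  0.9525 -0.1735]
 [-0.5752  0.0021 -0.818 ]]
```

View pics/w5.png

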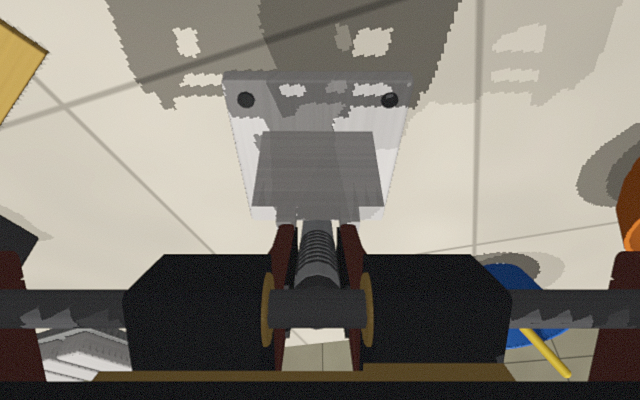

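Emit:
{"fn": "servo_tool", "kwargs": {"moves": [0,0,0,0,0,0,0,0,0,0,0,0,0,0,-0.5,0,0,0,-0.1,0,-1.5,0,0,0,-0.2,0,-2.5,0,0,0], "hand": 0, "force": 60}}

```text
time: 6.85
position: [0.4087, 0.2203, 0.2814]
orientation: [[-0.782, 0.306, 0.543], [0.249, 0.952, -0.179], [-0.571, -0.005, -0.821]]
ft_force: [-0.9, -0.7, -2.2]
grip_width: 0.0174
```

```bash
python3 -c "
from h import *
s=st()
tgt=np.array([.40,.12,.46]);plan(tgt,down(160))
"
```

```text
t 6.85 p [0.4087 0.2203 0.2814] ft [-0.9002 -0.713  -2.1651] tq [0.1644 0.3911 0.0358] w 0.0174 q [ 33.3859 -25.2133 113.0352 -28.251   71.1331 -34.5946]
[[-0.782   0.3065  0.5427]
 [ 0.249   0.9519 -0.1787]
 [-0.5714 -0.0046 -0.8207]]
rows 5 dist [  -8.7 -100.3  178.6] rot [ 0.4 34.8  2.2]
-2.41,-1.98,-2.67,0.001,0.122,0.008
-2.08,-1.97,-2.94,0.001,0.122,0.008
-1.72,-1.96,-3.17,0.001,0.122,0.008
-1.34,-1.95,-3.35,0.001,0.122,0.008
-0.94,-1.94,-3.49,0.001,0.122,0.008
```

Emit:
{"fn": "servo_tool", "kwargs": {"moves": [-1,0,-4,0,0,0,-1,0,-4,0,0,0,-2.0,0,-3.5,0,0.12,0,-2.0,-2.0,-3.5,0,0.12,0,-1.5,-2.0,-3.5,0,0.12,0]}}

```text
time: 7.35
position: [0.3632, 0.1944, 0.4767]
orientation: [[-0.932, 0.296, 0.207], [0.286, 0.955, -0.079], [-0.221, -0.015, -0.975]]
ft_force: [-0.0, 0.7, -2.5]
grip_width: 0.0176
```

```bash
python3 -c "
from h import *
s=st()
tgt=np.array([.5555,-.181,.40]);plan(tgt,down(119))
"
```

```text
t 7.35 p [0.3632 0.1944 0.4767] ft [-0.0009  0.6639 -2.4855] tq [0.0957 0.0559 0.058 ] w 0.0176 q [ 27.2737 -25.5023  90.6887  -9.8963 105.9664 -49.0582]
[[-0.9324  0.2961  0.2071]
 [ 0.2857  0.955  -0.0791]
 [-0.2212 -0.0146 -0.9751]]
rows 10 dist [ 192.3 -375.4  -76.7] rot [ 4.1 12.5 43.7]
-2.7,-3,1.44,0.007,0.022,0.076
-2.95,-2.78,1.4,0.007,0.022,0.076
-3.18,-2.54,1.36,0.007,0.022,0.076
-3.39,-2.28,1.3,0.007,0.022,0.076
-3.58,-2,1.24,0.007,0.022,0.076
-3.75,-1.71,1.17,0.007,0.022,0.076
-3.9,-1.41,1.1,0.007,0.022,0.076
-4.01,-1.1,1.02,0.007,0.022,0.076
-4.11,-0.79,0.94,0.007,0.022,0.076
-4.17,-0.46,0.86,0.007,0.022,0.076
```

Emit:
{"fn": "servo_tool", "kwargs": {"moves": [-2.7,-3.0,1.4,0.007,0.022,0.076,-3.0,-2.8,1.4,0.007,0.022,0.076,-3.2,-2.5,1.3,0.007,0.022,0.076,-3.4,-2.3,1.2,0.007,0.022,0.076,-3.6,-2.0,1.1,0.007,0.022,0.076]}}

```text
time: 7.85
position: [0.4584, 0.0021, 0.4508]
orientation: [[-0.768, 0.633, 0.102], [0.632, 0.774, -0.047], [-0.109, 0.029, -0.994]]
ft_force: [0.4, 2.0, -2.2]
grip_width: 0.0177
```

Emit:
{"fn": "servo_tool", "kwargs": {"moves": [-3.75,-1.7,1.1,0.007,0.022,0.076,-3.9,-1.4,1.0,0.007,0.022,0.076,-4.0,-1.1,0.9,0.007,0.022,0.076,-4.0,-0.8,0.9,0.007,0.022,0.076,-2,0,0,0,0,0]}}

```text
time: 8.35
position: [0.5459, -0.1736, 0.4169]
orientation: [[-0.533, 0.846, 0.013], [0.846, 0.533, 0.005], [-0.003, 0.014, -1.0]]
ft_force: [0.0, 0.4, -2.3]
grip_width: 0.0175
```

```bash
python3 -c "
from h import *
s=st()
tgt=np.array([.5555,-.181,.40]);plan(tgt,down(119),vmax=2.5)
"
```

```text
t 8.35 p [ 0.5459 -0.1736  0.4169] ft [ 0.0117  0.3638 -2.2814] tq [ 0.034   0.0202 -0.0278] w 0.0175 q [-21.1916   0.8811  73.7646   0.542  104.7375 -53.2618]
[[-0.533   0.846   0.0133]
 [ 0.8461  0.533   0.0046]
 [-0.0032  0.0138 -0.9999]]
rows 1 dist [  9.6  -7.4 -16.9] rot [0.8 0.2 3.2]
-1.13,0.39,1.7,0.014,0.003,0.056
```

Emit:
{"fn": "servo_tool", "kwargs": {"moves": [-1.1,0.4,1.7,0.014,0.003,0.05,0,0,1.5,0,0,0,0,0,1.5,0,0,0,0,0,0,0,0,0,0,0,0,0,0,0]}}

```text
time: 8.85
position: [0.5555, -0.1823, 0.3644]
orientation: [[-0.489, 0.872, -0.007], [0.872, 0.489, 0.003], [0.006, -0.005, -1.0]]
ft_force: [0.6, -0.4, -1.5]
grip_width: 0.0171
```

```bash
python3 -c "
from h import *
s=st();c=cam('wrist','w6.png')
print(proj(c,s['position']+s['orientation']@[0,0,.285]),proj(c,[.5555,-.181,.041]))
i=cv2.imread('pics/w6.png');cv2.imwrite('pics/w6c.png',cv2.resize(i[130:330,220:420],None,fx=3,fy=3,interpolation=cv2.INTER_CUBIC))
tgt=np.array([.5555,-.181,.37]);plan(tgt,down(119),vmax=2.5)
c=cam('scene','s6.png')
print(proj(c,s['position']+s['orientation']@[0,0,.285]),proj(c,[.5555,-.181,.041]))
i=cv2.imread('pics/s6.png');cv2.imwrite('pics/s6c.png',cv2.resize(i[100:250,170:320],None,fx=4,fy=4,interpolation=cv2.INTER_CUBIC))
"
```

```text
t 8.85 p [ 0.5555 -0.1823  0.3644] ft [ 0.6407 -0.3697 -1.5436] tq [-0.0003 -0.0922 -0.0315] w 0.0171 q [-21.5027   2.7656  77.1504   0.0017 100.4967 -50.7989]
[[-0.4893  0.8721 -0.0067]
 [ 0.8721  0.4893  0.0027]
 [ 0.0056 -0.0045 -1.    ]]
[317.9202 193.6189] [320.2105 183.6292]
rows 1 dist [0.  1.2 5.7] rot [-0.3 -0.3  0.3]
0.11,0.06,-0.57,-0.005,-0.006,0.005
[242.5492 202.5487] [244.4349 212.7836]
```

View pics/w6c.png

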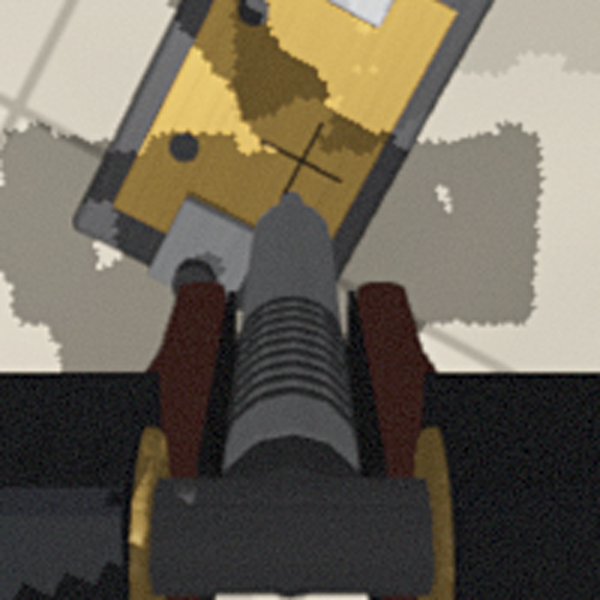

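View pics/s6c.png

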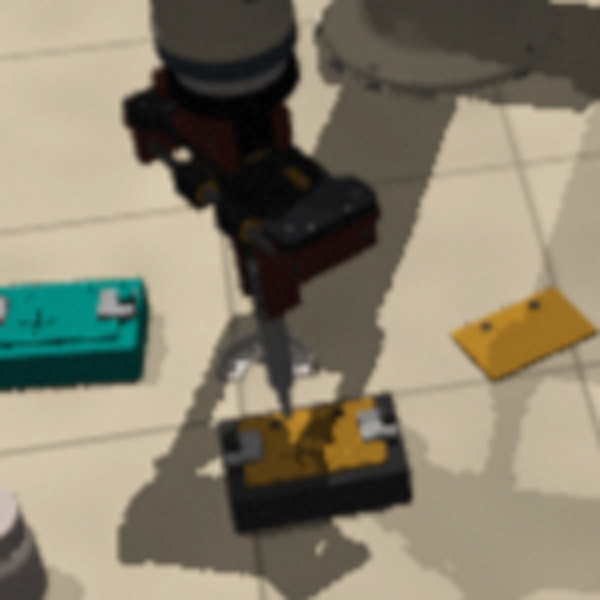

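```bash
python3 -c "
from h import *
R=down(119);tip=np.array([.5557,-.1807,.046]);tgt=tip-R@[-.0009,-.0008,.285];print(tgt);plan(tgt,R,vmax=1.2)
"
```

```text
[ 0.556  -0.1795  0.331 ]
rows 3 dist [  0.4   2.8 -33.9] rot [-0.2 -0.3  0.3]
0.07,0.06,1.13,-0.001,-0.002,0.002
0.07,0.06,1.13,-0.001,-0.002,0.002
0.07,0.06,1.13,-0.001,-0.002,0.002
```

Emit:
{"fn": "servo_tool", "kwargs": {"moves": [0.07,0.06,1.1,-0.001,-0.002,0.002,0.07,0.06,1.1,-0.001,-0.002,0.002,0.07,0.06,1.0,-0.001,-0.002,0,0,0,0,0,0,0,0,0,0,0,0,0]}}

```text
time: 9.45
position: [0.5558, -0.1783, 0.3324]
orientation: [[-0.487, 0.873, 0.004], [0.873, 0.487, -0.003], [-0.004, 0.002, -1.0]]
ft_force: [0.5, -0.7, -2.1]
grip_width: 0.0177
```

```bash
python3 -c "
from h import *
s=st();c=cam('wrist','w7.png')
print(proj(c,s['position']+s['orientation']@[0,0,.285]),proj(c,[.5555,-.181,.041]))
i=cv2.imread('pics/w7.png');cv2.imwrite('pics/w7c.png',cv2.resize(i[160:240,270:370],None,fx=8,fy=8,interpolation=cv2.INTER_CUBIC))
R=down(119);tip=np.array([.5557,-.1807,.046]);tgt=tip-R@[-.0009,-.0008,.285];print(tgt);plan(tgt,R,vmax=1.2)
c=cam('scene','s7.png');print(proj(c,s['position']+s['orientation']@[0,0,.285]),proj(c,s['position']+s['orientation']@[0,0,.195]),proj(c,[.5555,-.181,.041]))
i=cv2.imread('pics/s7.png');cv2.imwrite('pics/s7c.png',cv2.resize(i[160:240,200:300],None,fx=8,fy=8,interpolation=cv2.INTER_CUBIC))
"
```

```text
t 9.45 p [ 0.5558 -0.1783  0.3324] ft [ 0.4523 -0.6526 -2.0953] tq [-0.0175 -0.1183  0.0026] w 0.0177 q [-21.1      2.4437  80.7234  -0.0869  96.5748 -50.2508]
[[-0.4869  0.8734  0.0037]
 [ 0.8734  0.487  -0.003 ]
 [-0.0044  0.0017 -1.    ]]
[317.9259 193.6248] [315.241  192.8138]
[ 0.556  -0.1795  0.331 ]
rows 1 dist [ 0.2 -1.2 -1.2] rot [0.1 0.2 0.1]
-0.12,-0.04,0.12,0.001,0.004,0.002
[244.898  211.4388] [241.088 187.63 ] [244.4349 212.7836]
```

View pics/w7c.png

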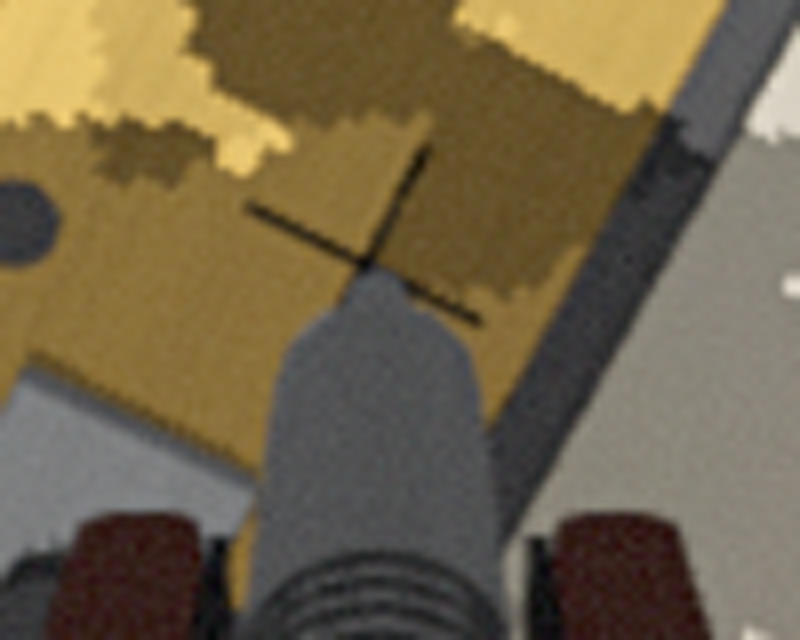

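View pics/s7c.png

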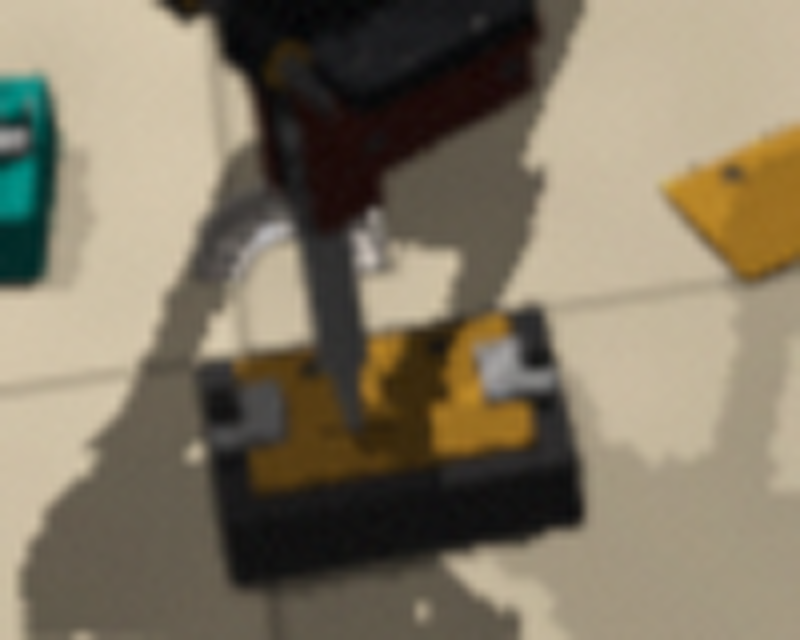

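```bash
python3 -c "
from h import *
s=st();c=cam('wrist')
p=np.array(s['position']);R=s['orientation']
z=p[2]-.285
t=onz(c,317.8,195.7,z);m=onz(c,315.8,192.7,.041);print('tip',t,'tool',R.T@(t-p),'mark',m,'need in tool',R.T@(m-t)*1000)
# sphere silhouette check
s2=cam('scene');print(onz(s2,200+355/8,160+432/8,z-.0),[proj(s2,t),proj(s2,p+R@[0,0,.285])])
"
```

```text
t 9.55 p [ 0.5558 -0.1784  0.3325] ft [ 0.0919 -0.2388 -2.5234] tq [-0.0327 -0.1082 -0.0089] w 0.0175 q [-21.1063   2.4516  80.6999  -0.0846  96.5885 -50.2505]
[[-0.4868  0.8735  0.0037]
 [ 0.8735  0.4869 -0.003 ]
 [-0.0044  0.0018 -1.    ]]
tip [ 0.5576 -0.1807  0.0475] tool [-0.0017 -0.0001  0.285 ] mark [ 0.5559 -0.1808  0.041 ] need in tool [ 0.7472 -1.54    6.4998]
[ 0.5662 -0.1815  0.0475] [array([244.3444, 211.6923]), array([244.8677, 211.4195])]
```

Emit:
{"fn": "servo_tool", "kwargs": {"moves": [0.07,-0.15,0.15,0,0.003,0,0,0,0.2,0,0,0,0,0,0.05,0,0,0,0,0,0,0,0,0,0,0,0,0,0,0]}}

```text
time: 10.15
position: [0.5543, -0.1788, 0.3301]
orientation: [[-0.487, 0.874, 0.005], [0.874, 0.487, -0.001], [-0.004, 0.004, -1.0]]
ft_force: [-0.5, -0.6, -2.2]
grip_width: 0.0176
```

```bash
python3 -c "
from h import *
s=st();c=cam('wrist','w8.png')
i=cv2.imread('pics/w8.png');cv2.imwrite('pics/w8c.png',cv2.resize(i[170:230,280:360],None,fx=10,fy=10,interpolation=cv2.INTER_CUBIC))
p=np.array(s['position']);R=s['orientation']
m=np.array([.5559,-.1808,.041]);print('mark px',proj(c,m),'tip px',proj(c,p+R@[-.0017,-.0001,.285]),R.T@(m-p-R@[-.0017,-.0001,.285])*1000)
"
```

```text
t 10.15 p [ 0.5543 -0.1788  0.3301] ft [-0.4769 -0.5976 -2.2492] tq [ 0.0087 -0.1023 -0.0462] w 0.0176 q [-21.2406   2.2485  81.153    0.0415  96.3022 -50.3501]
[[-0.4865  0.8736  0.0051]
 [ 0.8737  0.4866 -0.0012]
 [-0.0035  0.0039 -1.    ]]
mark px [317.0891 194.2132] tip px [317.8254 195.8026] [ 0.2163 -0.5564  4.0981]
```

View pics/w8c.png

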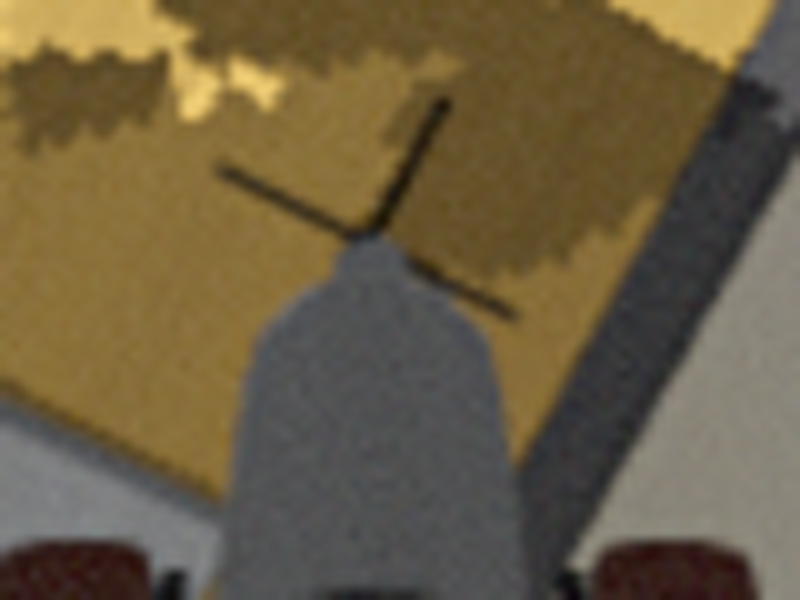

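Emit:
{"fn": "servo_tool", "kwargs": {"moves": [0.03,-0.06,0.1,0,0.003,0,0,0,0.1,0,0,0,0,0,0.05,0,0,0,0,0,0,0,0,0,0,0,0,0,0,0]}}

```text
time: 10.7
position: [0.5537, -0.1791, 0.3298]
orientation: [[-0.486, 0.874, 0.007], [0.874, 0.486, -0.0], [-0.004, 0.006, -1.0]]
ft_force: [-0.8, -0.7, 0.2]
grip_width: 0.0177
```

```bash
python3 -c "
from h import *
s=st();c=cam('wrist','w9.png')
i=cv2.imread('pics/w9.png');cv2.imwrite('pics/w9c.png',cv2.resize(i[170:230,280:360],None,fx=10,fy=10,interpolation=cv2.INTER_CUBIC))
"
```

```text
t 10.7 p [ 0.5537 -0.1791  0.3298] ft [-0.7847 -0.6644  0.2256] tq [-0.0327 -0.031   0.0006] w 0.0177 q [-21.311    2.1395  81.2994   0.1397  96.1858 -50.4001]
[[-0.4864  0.8737  0.007 ]
 [ 0.8737  0.4864 -0.0001]
 [-0.0035  0.006  -1.    ]]
```

View pics/w9c.png

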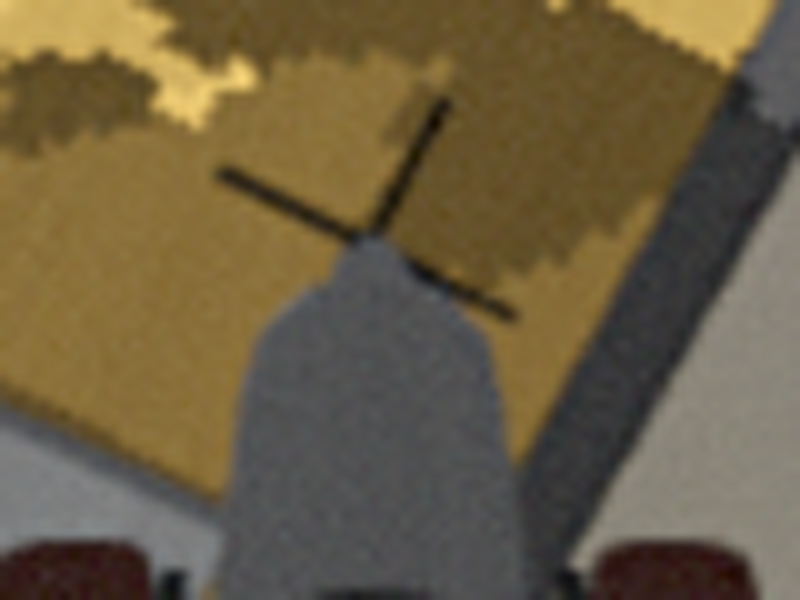

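Emit:
{"fn": "servo_tool", "kwargs": {"moves": [0,0,-0.2,0,0,0,0.16,-0.06,0,0,0.004,0,0,0,0,0,0,0,0,0,0,0,0,0,0,0,0,0,0,0]}}

```text
time: 11.25
position: [0.5522, -0.1777, 0.3299]
orientation: [[-0.487, 0.874, 0.002], [0.874, 0.487, 0.005], [0.003, 0.004, -1.0]]
ft_force: [0.5, -0.4, -0.5]
grip_width: 0.0175
```

```bash
python3 -c "
from h import *
s=st();c=cam('wrist','w10.png')
i=cv2.imread('pics/w10.png');cv2.imwrite('pics/w10c.png',cv2.resize(i[170:230,280:360],None,fx=10,fy=10,interpolation=cv2.INTER_CUBIC))
"
```

```text
t 11.25 p [ 0.5522 -0.1777  0.3299] ft [ 0.5261 -0.3784 -0.4567] tq [-0.0568 -0.1175 -0.0103] w 0.0175 q [-21.2889   2.018   81.406    0.3065  96.5593 -50.3688]
[[-0.4866  0.8736  0.0022]
 [ 0.8736  0.4866  0.0048]
 [ 0.0032  0.0043 -1.    ]]
```

View pics/w10c.png

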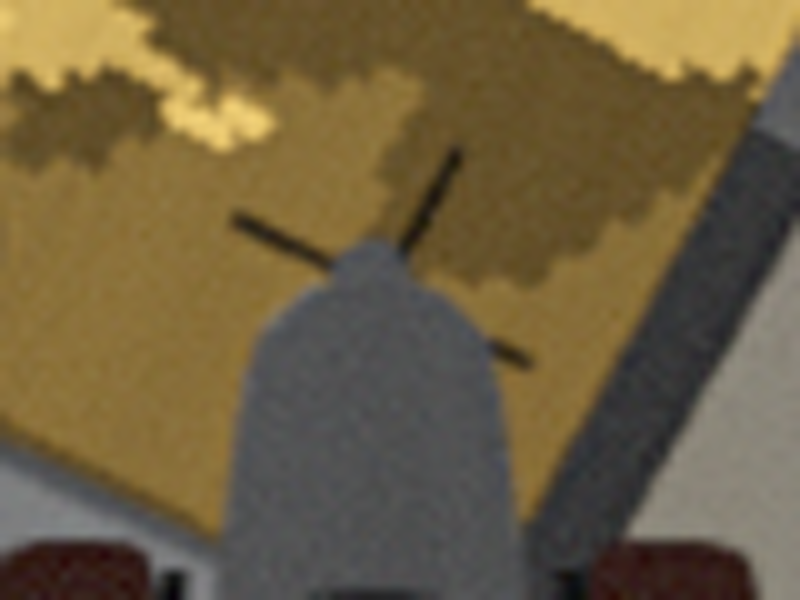

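Emit:
{"fn": "servo_tool", "kwargs": {"moves": [0,0,-0.2,0,0,0,-0.1,0.03,-0.1,0,0,0,0,0,0,0,0,0,0,0,0,0,0,0,0,0,0,0,0,0]}}

```text
time: 11.8
position: [0.553, -0.1785, 0.3328]
orientation: [[-0.487, 0.874, 0.001], [0.874, 0.486, 0.005], [0.004, 0.004, -1.0]]
ft_force: [-0.2, -0.3, -2.1]
grip_width: 0.0177
```

```bash
python3 -c "
from h import *
s=st();c=cam('wrist','w11.png')
i=cv2.imread('pics/w11.png');cv2.imwrite('pics/w11c.png',cv2.resize(i[170:230,280:360],None,fx=10,fy=10,interpolation=cv2.INTER_CUBIC))
s=st()
"
```

```text
t 11.8 p [ 0.553  -0.1785  0.3328] ft [-0.2323 -0.2941 -2.1003] tq [-0.0251 -0.1118  0.0472] w 0.0177 q [-21.3364   2.1684  80.9594   0.311   96.907  -50.4099]
[[-0.4865  0.8737  0.0014]
 [ 0.8737  0.4865  0.0052]
 [ 0.0039  0.0038 -1.    ]]
t 11.85 p [ 0.553  -0.1785  0.3328] ft [-0.669  -0.1724 -2.431 ] tq [-0.0097 -0.0726  0.0361] w 0.0176 q [-21.3347   2.1681  80.9634   0.3089  96.9044 -50.4089]
[[-0.4865  0.8737  0.0014]
 [ 0.8737  0.4865  0.0052]
 [ 0.0039  0.0037 -1.    ]]
```

View pics/w11c.png

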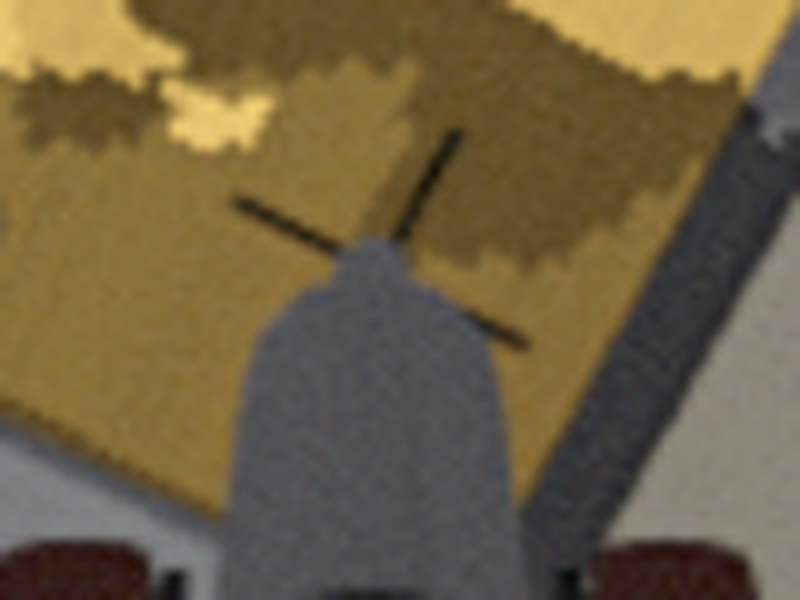

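Emit:
{"fn": "servo_tool", "kwargs": {"moves": [-0.06,0.04,0.1,0,0,0,0,0,0.1,0,0,0,0,0,0.1,0,0,0,0,0,0,0,0,0,0,0,0,0,0,0]}}

```text
time: 12.35
position: [0.5537, -0.1789, 0.33]
orientation: [[-0.487, 0.874, 0.002], [0.874, 0.486, 0.005], [0.004, 0.004, -1.0]]
ft_force: [0.1, -0.2, -1.9]
grip_width: 0.0176
```

```bash
python3 -c "
from h import *
s=st();c=cam('wrist','w12.png')
i=cv2.imread('pics/w12.png');cv2.imwrite('pics/w12c.png',cv2.resize(i[170:230,280:360],None,fx=10,fy=10,interpolation=cv2.INTER_CUBIC))
"
```

```text
t 12.35 p [ 0.5537 -0.1789  0.33  ] ft [ 0.095  -0.2182 -1.906 ] tq [-0.0365 -0.0243  0.0037] w 0.0176 q [-21.3412   2.2919  81.1204   0.3071  96.5962 -50.4169]
[[-0.4865  0.8737  0.0018]
 [ 0.8737  0.4865  0.005 ]
 [ 0.0035  0.004  -1.    ]]
```

View pics/w12c.png

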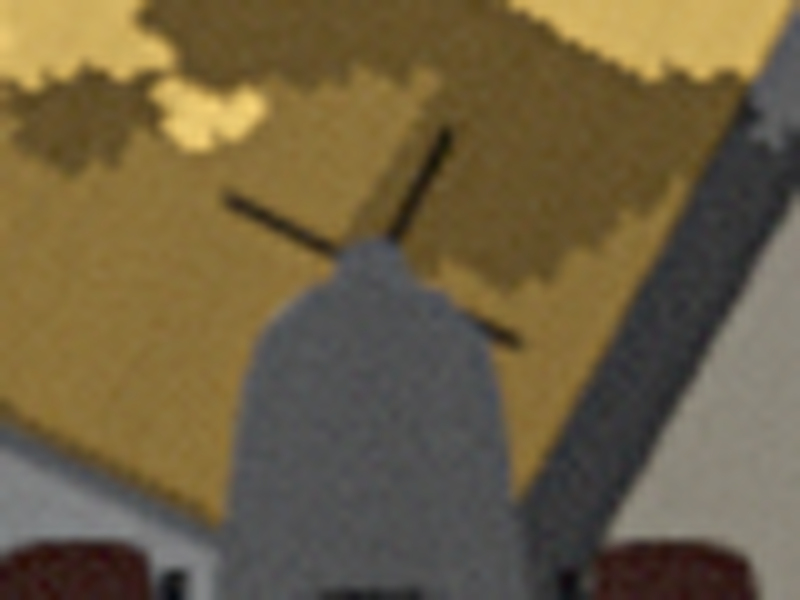

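Emit:
{"fn": "servo_tool", "kwargs": {"moves": [0,0,0.1,0,0,0,0,0,0,0,0,0,0,0,0.1,0,0,0,0,0,0,0,0,0,0,0,0,0,0,0]}}

```text
time: 12.9
position: [0.5535, -0.1788, 0.3296]
orientation: [[-0.487, 0.874, 0.003], [0.874, 0.487, 0.004], [0.002, 0.005, -1.0]]
ft_force: [-1.8, 1.2, 0.8]
grip_width: 0.0176
```

Emit:
{"fn": "servo_tool", "kwargs": {"moves": [0,0,0.1,0,0,0,0,0,0,0,0,0,0,0,0,0,0,0,0,0,0,0,0,0,0,0,0,0,0,0]}}

```text
time: 13.4
position: [0.5535, -0.1788, 0.3287]
orientation: [[-0.487, 0.874, 0.003], [0.874, 0.487, 0.004], [0.002, 0.005, -1.0]]
ft_force: [-0.7, -0.8, 0.8]
grip_width: 0.018
```

Emit:
{"fn": "servo_tool", "kwargs": {"moves": [0,0,0.1,0,0,0,0,0,0,0,0,0,0,0,0,0,0,0,0,0,0,0,0,0,0,0,0,0,0,0]}}

```text
time: 13.9
position: [0.5535, -0.1788, 0.3277]
orientation: [[-0.487, 0.874, 0.003], [0.874, 0.487, 0.004], [0.002, 0.005, -1.0]]
ft_force: [-0.8, 0.1, 2.5]
grip_width: 0.0172
```

Emit:
{"fn": "servo_tool", "kwargs": {"moves": [0,0,0.1,0,0,0,0,0,0,0,0,0,0,0,0,0,0,0,0,0,0,0,0,0,0,0,0,0,0,0]}}

```text
time: 14.4
position: [0.5535, -0.1788, 0.3266]
orientation: [[-0.487, 0.874, 0.003], [0.874, 0.487, 0.004], [0.002, 0.005, -1.0]]
ft_force: [-1.3, -0.7, 1.3]
grip_width: 0.0174
```

Emit:
{"fn": "servo_tool", "kwargs": {"moves": [0,0,0.1,0,0,0,0,0,0,0,0,0,0,0,0,0,0,0,0,0,0,0,0,0,0,0,0,0,0,0]}}

```text
time: 14.9
position: [0.5534, -0.1787, 0.3259]
orientation: [[-0.487, 0.874, 0.004], [0.874, 0.487, 0.004], [0.002, 0.005, -1.0]]
ft_force: [-1.4, -0.2, 1.0]
grip_width: 0.0175
```

Emit:
{"fn": "servo_tool", "kwargs": {"moves": [0,0,0.1,0,0,0,0,0,0,0,0,0,0,0,0,0,0,0,0,0,0,0,0,0,0,0,0,0,0,0]}}

```text
time: 15.4
position: [0.5533, -0.1787, 0.3258]
orientation: [[-0.487, 0.874, 0.004], [0.874, 0.487, 0.004], [0.001, 0.006, -1.0]]
ft_force: [-1.6, -0.2, 2.7]
grip_width: 0.0175
```

Emit:
{"fn": "servo_tool", "kwargs": {"moves": [0,0,0.1,0,0,0,0,0,0,0,0,0,0,0,0,0,0,0,0,0,0,0,0,0,0,0,0,0,0,0]}}

```text
time: 15.9
position: [0.5532, -0.1786, 0.3257]
orientation: [[-0.487, 0.874, 0.005], [0.874, 0.487, 0.004], [0.001, 0.006, -1.0]]
ft_force: [-1.8, 1.1, 3.5]
grip_width: 0.0178
```

```bash
python3 -c "
from h import *
s=st();c=cam('wrist','w13.png')
i=cv2.imread('pics/w13.png');cv2.imwrite('pics/w13c.png',cv2.resize(i[170:230,280:360],None,fx=10,fy=10,interpolation=cv2.INTER_CUBIC))
"
```

```text
t 15.9 p [ 0.5532 -0.1786  0.3257] ft [-1.823   1.1211  3.5113] tq [0.2073 0.4698 0.019 ] w 0.0178 q [-21.3329   2.1678  81.6759   0.2979  95.9697 -50.4187]
[[-0.4866  0.8736  0.0049]
 [ 0.8736  0.4866  0.0036]
 [ 0.0008  0.0061 -1.    ]]
```

View pics/w13c.png

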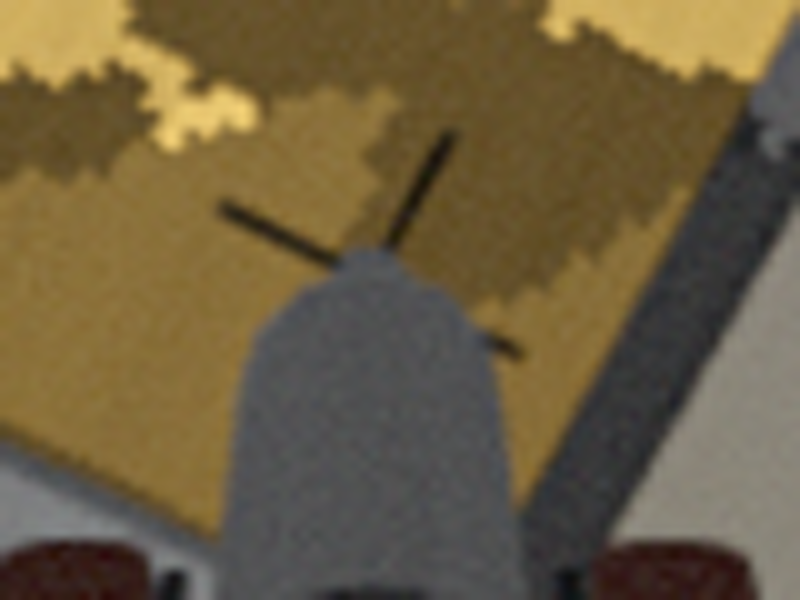

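Emit:
{"fn": "servo_tool", "kwargs": {"moves": [0,0,0.1,0,0,0,0,0,0.1,0,0,0,0,0,0.1,0,0,0,0,0,0.1,0,0,0,0,0,0.1,0,0,0]}}

```text
time: 16.45
position: [0.5528, -0.1785, 0.325]
orientation: [[-0.486, 0.874, 0.008], [0.874, 0.486, 0.002], [-0.002, 0.008, -1.0]]
ft_force: [-3.5, 1.5, 7.4]
grip_width: 0.0177
```

Emit:
{"fn": "servo_tool", "kwargs": {"moves": [0,0,0.1,0,0,0,0,0,0.1,0,0,0,0,0,0.1,0,0,0,0,0,0.1,0,0,0,0,0,0.1,0,0,0]}}

```text
time: 16.95
position: [0.5521, -0.1782, 0.325]
orientation: [[-0.487, 0.874, 0.01], [0.874, 0.487, 0.001], [-0.004, 0.009, -1.0]]
ft_force: [-3.3, 2.2, 6.7]
grip_width: 0.0177
```

Emit:
{"fn": "servo_tool", "kwargs": {"moves": [-0.04,0.04,0.15,0.004,0.002,0,-0.04,0.04,0.15,0.004,0.002,0,-0.03,0.03,0.15,0.003,0.001,0,-0.03,0.03,0.15,0.003,0.001,0,-0.03,0.03,0.15,0.003,0.001,0]}}

```text
time: 17.45
position: [0.5549, -0.1781, 0.3246]
orientation: [[-0.487, 0.873, 0.002], [0.873, 0.487, -0.003], [-0.003, 0.0, -1.0]]
ft_force: [-1.6, 1.1, 8.2]
grip_width: 0.0177
```

Emit:
{"fn": "servo_tool", "kwargs": {"moves": [0,0.01,0.22,0,0.001,0,0,0.01,0.22,0.001,0.001,0,0,0.01,0.22,0.001,0.001,0,0,0.01,0.22,0.001,0.001,0,0,0.01,0.22,0.001,0.001,0]}}

```text
time: 17.95
position: [0.555, -0.1787, 0.3236]
orientation: [[-0.487, 0.874, 0.006], [0.874, 0.487, -0.007], [-0.009, 0.001, -1.0]]
ft_force: [-4.1, -0.2, 11.6]
grip_width: 0.0175
```

Emit:
{"fn": "servo_tool", "kwargs": {"moves": [0,0.01,0.25,0.001,0.004,0,0,0.01,0.26,0.001,0.004,0,0,0.01,0.26,0.001,0.004,0,0,0.01,0.26,0.001,0.004,0,0,0,0.26,0.001,0.004,0]}}

```text
time: 18.45
position: [0.5551, -0.18, 0.3233]
orientation: [[-0.485, 0.874, 0.005], [0.874, 0.485, -0.002], [-0.005, 0.004, -1.0]]
ft_force: [-4.2, 0.8, 12.2]
grip_width: 0.0177
```

Emit:
{"fn": "servo_tool", "kwargs": {"moves": [0,0,0.26,0.001,0.003,0,0,0,0.3,0.001,0.003,0,0,0,0.3,0.001,0.003,0,0,0,0.1,0,0,0,0,0,0.1,0,0,0]}}

```text
time: 18.95
position: [0.5547, -0.1812, 0.3247]
orientation: [[-0.484, 0.875, 0.011], [0.875, 0.484, -0.004], [-0.009, 0.007, -1.0]]
ft_force: [-3.2, 1.2, 7.4]
grip_width: 0.0177
```

```bash
python3 -c "
from h import *
s=st();c=cam('wrist','w14.png')
i=cv2.imread('pics/w14.png');cv2.imwrite('pics/w14c.png',cv2.resize(i[170:230,280:360],None,fx=10,fy=10,interpolation=cv2.INTER_CUBIC))
c=cam('scene','s14.png')
i=cv2.imread('pics/s14.png');cv2.imwrite('pics/s14c.png',cv2.resize(i[160:240,200:300],None,fx=8,fy=8,interpolation=cv2.INTER_CUBIC))
"
```

```text
t 18.95 p [ 0.5547 -0.1812  0.3247] ft [-3.2444  1.1593  7.3945] tq [0.2078 0.9558 0.0065] w 0.0177 q [-21.4286   2.3122  81.6383  -0.0157  95.3969 -50.3783]
[[-0.484   0.875   0.0105]
 [ 0.875   0.484  -0.0044]
 [-0.0089  0.0071 -0.9999]]
```

View pics/w14c.png

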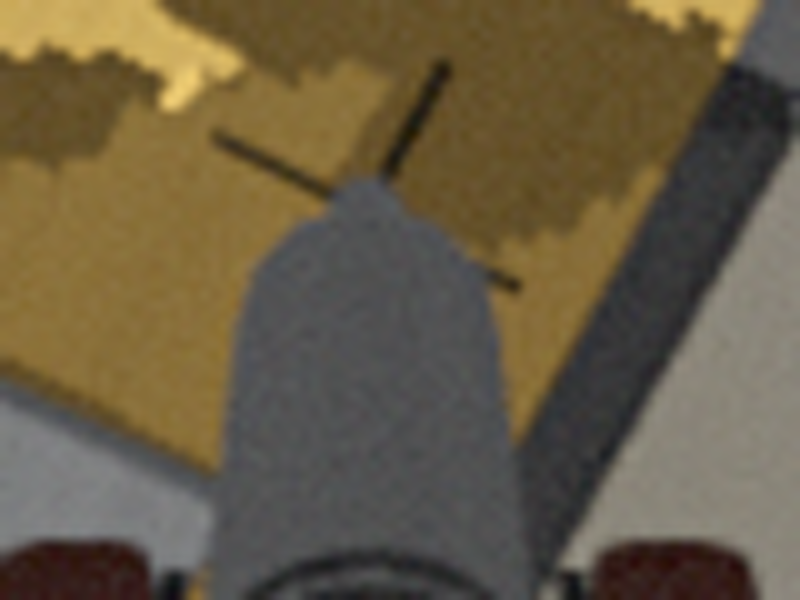

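View pics/s14c.png

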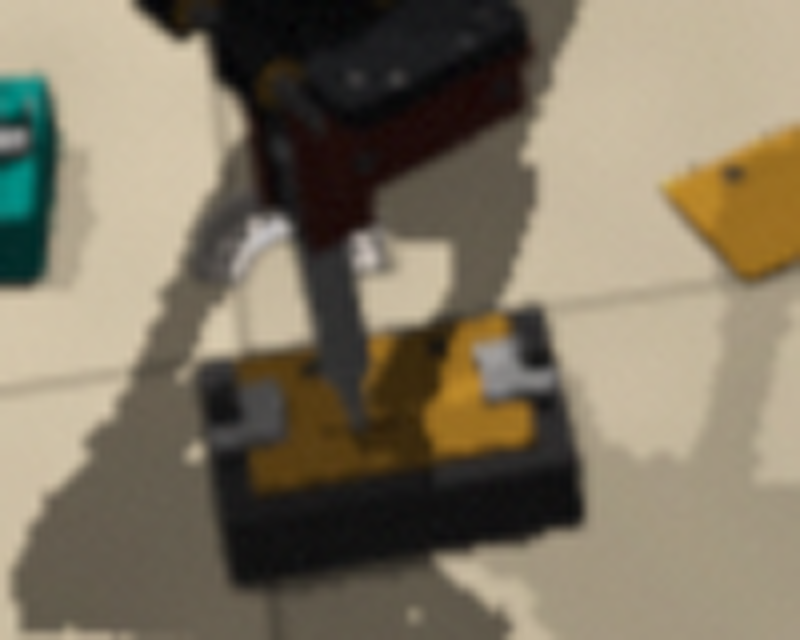

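View pics/w14.png

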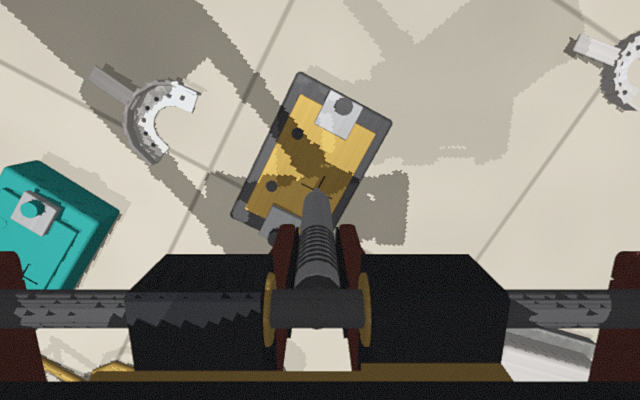

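```bash
python3 -c "
from h import *
s=st();c=cam('wrist')
p=np.array(s['position']);R=s['orientation']
t=onz(c,316.7,190.1,.041);print('tip',t,R.T@(t-p))
print('cap', [onz(c,318,263,.041+.151)])
tgt=np.array([t[0],t[1],p[2]]);plan(tgt,down(119))
print(get_state()['ft_force'])
"
```

```text
t 19.05 p [ 0.5547 -0.1812  0.3245] ft [-3.7067  0.7405  8.533 ] tq [ 0.1443  0.8924 -0.0025] w 0.0178 q [-21.4297   2.3172  81.6499  -0.0137  95.3897 -50.3767]
[[-0.4839  0.875   0.0104]
 [ 0.8751  0.484  -0.0043]
 [-0.0088  0.007  -0.9999]]
tip [ 0.5553 -0.1802  0.041 ] [ 0.0031 -0.0009  0.2835]
cap [array([ 0.5488, -0.1698,  0.192 ])]
rows 1 dist [0.6 1.  0.1] rot [ 0.4  0.5 -0.1]
0.06,0.1,-0.01,0.007,0.009,-0.001
[-4.3031 -0.1229  8.2946]
```

Emit:
{"fn": "servo_tool", "kwargs": {"moves": [0.03,0.04,0.22,0.003,0.003,0,0.03,0.04,0.26,0.003,0.003,0,0.02,0.03,0.28,0.002,0.002,0,0.01,0.02,0.28,0.002,0.002,0,0.01,0.02,0.28,0.002,0.002,0]}}

```text
time: 19.6
position: [0.5557, -0.1808, 0.3229]
orientation: [[-0.483, 0.876, 0.008], [0.876, 0.483, -0.008], [-0.011, 0.003, -1.0]]
ft_force: [-3.5, 1.1, 13.3]
grip_width: 0.0174
```

Emit:
{"fn": "servo_tool", "kwargs": {"moves": [0.01,0.02,0.28,0.002,0.003,0,0.01,0.02,0.3,0.002,0.003,0,0.01,0.02,0.31,0.002,0.003,0,0.01,0.02,0.31,0.002,0.003,0,0.01,0.02,0.2,0.002,0.003,0]}}

```text
time: 20.1
position: [0.5562, -0.181, 0.3231]
orientation: [[-0.482, 0.876, 0.007], [0.876, 0.482, -0.009], [-0.012, 0.002, -1.0]]
ft_force: [-4.7, 1.4, 11.8]
grip_width: 0.0174
```

Emit:
{"fn": "servo_tool", "kwargs": {"moves": [0.02,0.01,0.28,0.002,0.006,0,0.02,0.01,0.31,0.002,0.006,0,0.02,0.01,0.33,0.002,0.006,0,0.02,0.01,0.33,0.001,0.006,0,0.02,0.01,0.33,0.001,0.006,0]}}

```text
time: 20.6
position: [0.5565, -0.1826, 0.3225]
orientation: [[-0.48, 0.877, 0.006], [0.877, 0.48, -0.002], [-0.005, 0.004, -1.0]]
ft_force: [-3.9, -1.5, 13.7]
grip_width: 0.0177
```

Emit:
{"fn": "servo_tool", "kwargs": {"moves": [0.06,0,0.31,0.001,0.001,0,0.06,0,0.34,0.001,0.001,0,0.05,0,0.35,0.001,0.001,0,0.05,0,0.36,0.001,0.002,0,0.04,0,0.36,0.001,0.002,0]}}

```text
time: 21.1
position: [0.555, -0.1823, 0.321]
orientation: [[-0.477, 0.879, 0.015], [0.878, 0.478, -0.011], [-0.017, 0.008, -1.0]]
ft_force: [-5.1, 0.5, 14.0]
grip_width: 0.0177
```

Emit:
{"fn": "servo_tool", "kwargs": {"moves": [0.05,0.04,0.33,0.004,0.005,0,0.05,0.04,0.34,0.004,0.005,0,0.05,0.04,0.34,0.003,0.005,0,0.05,0.03,0.2,0.003,0.004,0,0.05,0.03,0.2,0.002,0.004,0]}}

```text
time: 21.6
position: [0.556, -0.1816, 0.3221]
orientation: [[-0.476, 0.88, 0.011], [0.88, 0.476, -0.012], [-0.016, 0.004, -1.0]]
ft_force: [-3.7, -0.2, 12.7]
grip_width: 0.0176
```

Emit:
{"fn": "servo_tool", "kwargs": {"moves": [0.04,0.02,0.34,0.003,0.005,0,0.04,0.02,0.37,0.003,0.005,0,0.04,0.02,0.38,0.003,0.005,0,0.04,0.02,0.38,0.003,0.005,0,0.04,0.02,0.38,0.002,0.005,0]}}

```text
time: 22.1
position: [0.5566, -0.1819, 0.3203]
orientation: [[-0.474, 0.881, 0.009], [0.881, 0.474, -0.011], [-0.014, 0.002, -1.0]]
ft_force: [-3.8, -0.7, 12.5]
grip_width: 0.0175
```

Emit:
{"fn": "servo_tool", "kwargs": {"moves": [0.04,0.02,0.3,0.003,0.005,0,0.04,0.02,0.3,0.002,0.005,0,0.03,0.02,0.25,0.002,0.004,0,0.02,0.01,0.2,0.002,0.003,0,0.02,0.01,0.2,0.002,0.003,0]}}

```text
time: 22.6
position: [0.5572, -0.1823, 0.3187]
orientation: [[-0.472, 0.882, 0.005], [0.882, 0.472, -0.01], [-0.011, 0.0, -1.0]]
ft_force: [-2.2, 0.7, 7.3]
grip_width: 0.0176
```

```bash
python3 -c "
from h import *
s=st();c=cam('wrist','w15.png')
i=cv2.imread('pics/w15.png');cv2.imwrite('pics/w15c.png',cv2.resize(i[170:270,270:370],None,fx=6,fy=6,interpolation=cv2.INTER_CUBIC))
"
```

```text
t 22.6 p [ 0.5572 -0.1823  0.3187] ft [-2.2001  0.7066  7.3066] tq [0.09   0.4833 0.0093] w 0.0176 q [-21.3194   2.8793  81.6584  -0.4187  94.9622 -49.5103]
[[-0.4718  0.8817  0.0055]
 [ 0.8816  0.4718 -0.01  ]
 [-0.0114  0.0001 -0.9999]]
```

View pics/w15c.png

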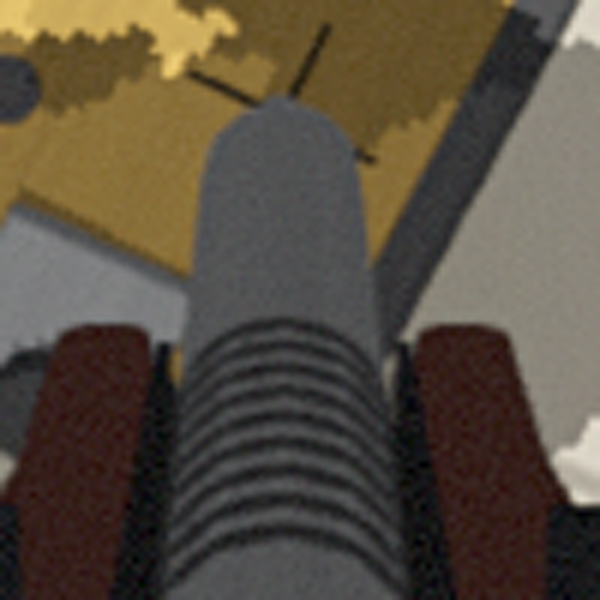

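Emit:
{"fn": "servo_tool", "kwargs": {"moves": [0.02,0.01,0.2,0.002,0.003,0,0.02,0.01,0.2,0.002,0.003,0,0.02,0.01,0.2,0.002,0.003,0,0.02,0.01,0.2,0.001,0.002,0,0.02,0.01,0.2,0.001,0.002,0]}}

```text
time: 23.15
position: [0.5577, -0.1824, 0.3175]
orientation: [[-0.471, 0.882, 0.004], [0.882, 0.471, -0.01], [-0.011, -0.001, -1.0]]
ft_force: [-3.3, 0.4, 10.6]
grip_width: 0.0177
```

Emit:
{"fn": "servo_tool", "kwargs": {"moves": [0.01,0,0.22,0.001,0.002,0,0.01,0,0.25,0.001,0.002,0,0.01,0,0.25,0.001,0.002,0,0.01,0,0.25,0.001,0.002,0,0.01,0,0.25,0.001,0.002,0]}}

```text
time: 23.65
position: [0.5572, -0.1828, 0.3173]
orientation: [[-0.47, 0.883, 0.008], [0.883, 0.47, -0.011], [-0.013, 0.002, -1.0]]
ft_force: [-4.4, 0.6, 12.5]
grip_width: 0.0175
```

Emit:
{"fn": "servo_tool", "kwargs": {"moves": [0,0,-0.4,0,0,0,0,0,-0.6,0,0,0,0,0,-0.8,0,0,0,0,0,-1,0,0,0,0,0,-1.5,0,0,0]}}

```text
time: 24.15
position: [0.557, -0.1825, 0.3589]
orientation: [[-0.47, 0.883, 0.004], [0.883, 0.47, -0.009], [-0.01, -0.001, -1.0]]
ft_force: [0.6, 0.1, -2.0]
grip_width: 0.0176
```

Emit:
{"fn": "servo_tool", "kwargs": {"moves": [0,0,-2,0,0,0,0,0,-2.0,0,0,0,0,0,-2,0,0,0,0,0,-1,0,0,0,0,0,0,0,0,0]}}

```text
time: 24.65
position: [0.557, -0.1819, 0.4346]
orientation: [[-0.47, 0.883, 0.005], [0.883, 0.47, -0.01], [-0.011, 0.0, -1.0]]
ft_force: [0.2, -0.3, -2.5]
grip_width: 0.0172
```

```bash
python3 -c "
from h import *
s=st();c=cam('wrist','w16.png')
p=np.array(s['position']);R=s['orientation']
for d in (.289,.253,.177,.145,.131):print(d,proj(c,p+R@[0,0,d]))
i=cv2.imread('pics/w16.png');cv2.imwrite('pics/w16c.png',cv2.resize(i[150:350,240:400],None,fx=4,fy=4,interpolation=cv2.INTER_CUBIC)[:600])
c=cam('scene','s16.png');print(proj(c,p+R@[0,0,.289]),proj(c,p+R@[0,0,.2]))
i=cv2.imread('pics/s16.png');cv2.imwrite('pics/s16c.png',cv2.resize(i[120:220,190:290],None,fx=6,fy=6,interpolation=cv2.INTER_CUBIC))
"
```

```text
t 24.65 p [ 0.557  -0.1819  0.4346] ft [ 0.2256 -0.3328 -2.5291] tq [ 0.0059 -0.1199 -0.005 ] w 0.0172 q [-21.2921   3.2941  69.4921  -0.4316 106.7193 -49.4612]
[[-0.4701  0.8826  0.0054]
 [ 0.8825  0.4701 -0.0099]
 [-0.0112  0.0001 -0.9999]]
0.289 [317.8815 192.3378]
0.253 [318.0776 205.1204]
0.177 [318.7581 249.4812]
0.145 [319.2626 282.3707]
0.131 [319.5627 301.933 ]
[238.5111 186.2028] [234.4053 159.7474]
```

View pics/w16c.png

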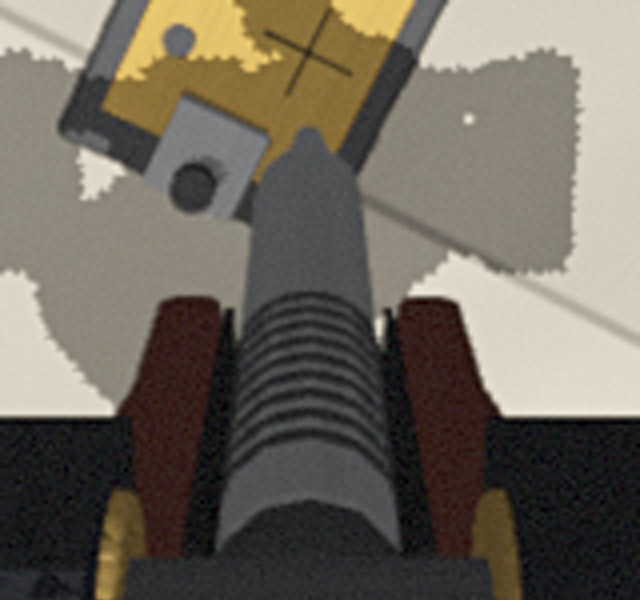

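View pics/s16c.png

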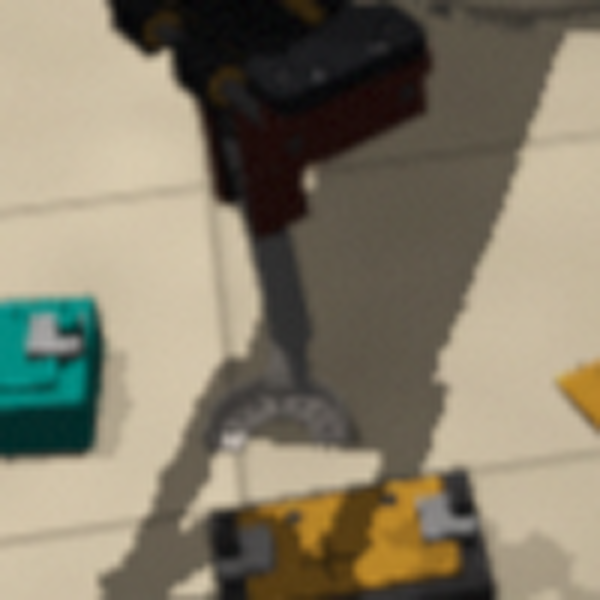

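```bash
cat >> h.py <<'E'
Rg=np.array([[-0.7788,0.3044,0.5484],[0.2502,0.9525,-0.1735],[-0.5752,0.0021,-0.818]]); pg=np.array([.4315,.2142,.2461])
U,_,V=np.linalg.svd(Rg);Rg=U@V
tip_rest=pg+Rg@np.array([-.0017,-.0001,.2865])
def place(phi=.055,tipt=np.array([.0067,-.0007,.2885]),back=0.,up=0.):
    R=tilt(RY)@Ro.from_rotvec([0,-phi,0]).as_matrix()
    T=tilt(RY)
    return tip_rest-back*T[:,2]-up*T[:,0]-R@tipt, R
E
python3 -c "
from h import *
print('tip_rest',tip_rest,rw([.0317,0,.0125]))
p,R=place(back=.10,up=.004);print(p);print(R)
plan(np.array([.40,.10,.47]),down(145),vmax=4.2)
plan(p,R,start=(np.array([.40,.10,.47]),down(145)))
"
```

```text
tip_rest [0.5899 0.164  0.0127] [0.5872 0.1641 0.0125]
[0.374  0.234  0.3279]
[[-0.7487  0.3057  0.5882]
 [ 0.2404  0.9521 -0.1888]
 [-0.6177  0.     -0.7864]]
rows 8 dist [-157.   281.9   37.5] rot [ -0.2   0.5 -27. ]
4.03,-0.08,-0.51,-0,0.001,-0.059
4.03,0.16,-0.5,-0,0.001,-0.059
4.01,0.4,-0.5,-0,0.001,-0.059
3.98,0.63,-0.49,-0,0.001,-0.059
3.94,0.87,-0.49,-0,0.001,-0.059
3.88,1.1,-0.48,-0,0.001,-0.059
3.81,1.32,-0.48,-0,0.001,-0.059
3.73,1.54,-0.47,-0,0.001,-0.059
rows 6 dist [ -26.   134.  -142.1] rot [ -5.7 -37.9 -16.6]
1.64,1.58,2.37,-0.017,-0.11,-0.048
1.81,1.63,2.2,-0.017,-0.11,-0.048
1.96,1.68,2.02,-0.017,-0.11,-0.048
2.09,1.75,1.83,-0.017,-0.11,-0.048
2.2,1.82,1.62,-0.017,-0.11,-0.048
2.28,1.91,1.41,-0.017,-0.11,-0.048
```

Emit:
{"fn": "servo_tool", "kwargs": {"moves": [4.0,-0.1,-0.5,0,0,-0.06,4.0,0.15,-0.5,0,0,-0.06,4.0,0.4,-0.5,0,0,-0.06,4.0,0.6,-0.5,0,0,-0.06,3.9,0.9,-0.5,0,0,-0.06]}}

```text
time: 25.25
position: [0.4577, -0.0059, 0.4448]
orientation: [[-0.712, 0.702, -0.015], [0.702, 0.712, -0.005], [0.007, -0.014, -1.0]]
ft_force: [0.7, 1.1, -2.6]
grip_width: 0.0177
```

Emit:
{"fn": "servo_tool", "kwargs": {"moves": [3.9,1.1,-0.5,0,0,-0.06,3.8,1.3,-0.5,0,0,-0.06,3.0,1.5,-0.5,0,0,-0.06,0,0,0,0,-0.08,0,0,0,0,0,-0.08,0]}}

```text
time: 25.75
position: [0.3983, 0.101, 0.4545]
orientation: [[-0.827, 0.55, 0.112], [0.543, 0.835, -0.094], [-0.145, -0.017, -0.989]]
ft_force: [0.1, 1.0, -2.6]
grip_width: 0.0174
```

```bash
python3 -c "
from h import *
st()
p,R=place(back=.10,up=.004)
plan(p,R)
"
```

```text
t 25.75 p [0.3983 0.101  0.4545] ft [ 0.1241  1.0448 -2.6123] tq [ 0.0888 -0.0117  0.0027] w 0.0174 q [ 12.1824 -24.97    92.383   -6.9423 107.2765 -46.853 ]
[[-0.8273  0.5505  0.1122]
 [ 0.5427  0.8347 -0.0939]
 [-0.1453 -0.0168 -0.9892]]
rows 5 dist [ -24.3  133.  -126.5] rot [ -7.1 -29.7 -14.1]
2.21,2,2.2,-0.025,-0.104,-0.049
2.33,2.06,2.01,-0.025,-0.104,-0.049
2.43,2.13,1.82,-0.025,-0.104,-0.049
2.5,2.2,1.62,-0.025,-0.104,-0.049
2.55,2.29,1.41,-0.025,-0.104,-0.049
```

Emit:
{"fn": "servo_tool", "kwargs": {"moves": [2.2,2.0,1.8,-0.025,-0.104,-0.049,2.3,2.1,1.6,-0.025,-0.104,-0.049,2.4,2.1,1.5,-0.025,-0.104,-0.049,2.5,2.2,1.3,-0.025,-0.104,-0.049,2.0,2.0,0.5,-0.025,-0.104,-0.049]}}

```text
time: 26.25
position: [0.3688, 0.235, 0.3443]
orientation: [[-0.74, 0.299, 0.603], [0.23, 0.954, -0.191], [-0.632, -0.003, -0.775]]
ft_force: [0.4, -1.2, -2.3]
grip_width: 0.0178
```

Emit:
{"fn": "servo_tool", "kwargs": {"moves": [0,0,0,0,0,0,0,0,0,0,0,0,0,0,0,0,0,0,0,0,0,0,0,0,0,0,0,0,0,0]}}

```text
time: 26.75
position: [0.3674, 0.2351, 0.3387]
orientation: [[-0.748, 0.298, 0.594], [0.226, 0.955, -0.194], [-0.625, -0.011, -0.781]]
ft_force: [1.1, -0.0, -3.5]
grip_width: 0.0175
```

```bash
python3 -c "
from h import *
s=st()
p,R=place(back=.10,up=.004)
plan(p,R)
c=cam('wrist','w17.png')
P=np.array(s['position']);RR=s['orientation']
print('pred tip',proj(c,P+RR@[.0067,-.0007,.2885]),'rest foot',proj(c,rw([.0317,0,.0125])),proj(c,tip_rest))
c=cam('scene','s17.png')
i=cv2.imread('pics/s17.png');cv2.imwrite('pics/s17c.png',cv2.resize(i[110:230,310:430],None,fx=5,fy=5,interpolation=cv2.INTER_CUBIC))
tp=P+RR@[.0067,-.0007,.2885];print('pred tip',proj(c,tp),proj(c,P+RR@[0,0,.163]))
"
```

```text
t 26.75 p [0.3674 0.2351 0.3387] ft [ 1.1042 -0.0267 -3.4607] tq [ 0.1784  0.3881 -0.0067] w 0.0175 q [ 39.8035 -30.5876 111.608  -32.7343  78.1038 -32.2249]
[[-0.7475  0.2976  0.5939]
 [ 0.226   0.9546 -0.1939]
 [-0.6246 -0.0107 -0.7809]]
rows 1 dist [  6.6  -1.1 -10.8] rot [-0.2  0.5  0.8]
0.16,0.1,1.26,-0.003,0.009,0.013
pred tip [316.8707 184.516 ] rest foot [318.5172 146.1052] [319.1532 148.029 ]
pred tip [370.2362 170.505 ] [374.0332 125.2394]
```

View pics/w17.png

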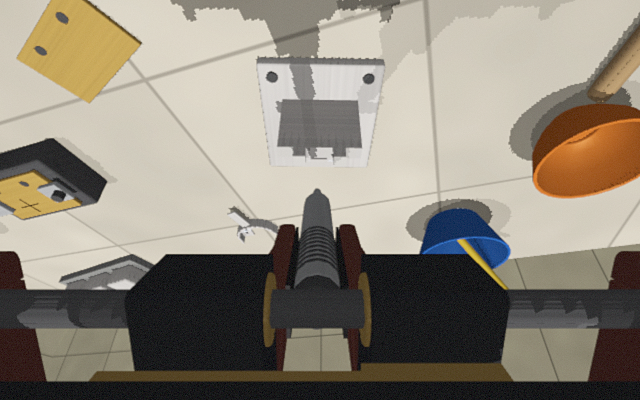

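View pics/s17c.png

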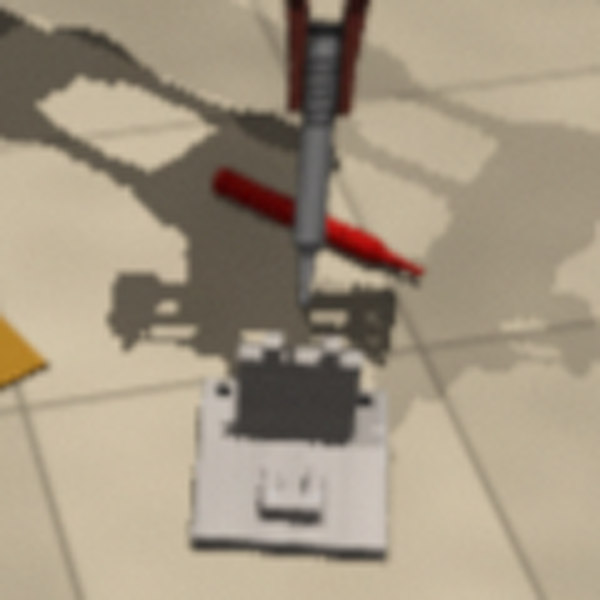

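```bash
python3 -c "
from h import *
i=cv2.imread('pics/w17.png');cv2.imwrite('pics/w17c.png',cv2.resize(i[120:260,260:380],None,fx=4.2,fy=4.2,interpolation=cv2.INTER_CUBIC))
"
```

```text
(no output)
```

View pics/w17c.png

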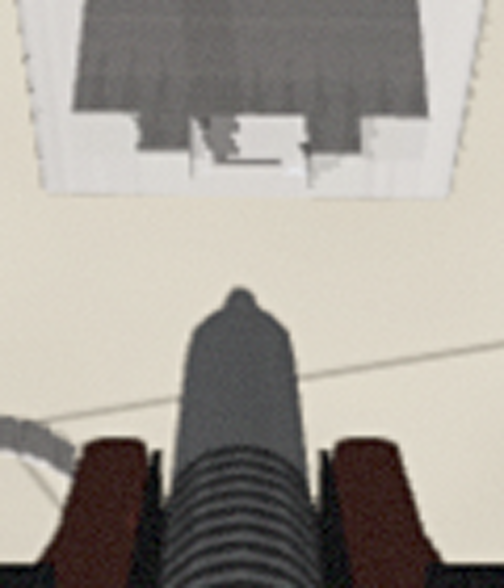

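```bash
sed -i 's/phi=.055,tipt=np.array(\[.0067,-.0007,.2885\])/phi=.028,tipt=np.array([.0012,-.0007,.2885])/' h.py; python3 -c "
from h import *
s=st()
p,R=place(back=.07,up=.004)
plan(p,R,vmax=2)
"
```

```text
t 26.85 p [0.3673 0.2353 0.3388] ft [-0.0837  0.0315 -2.6836] tq [0.127  0.4384 0.0291] w 0.0176 q [ 39.8263 -30.5922 111.6087 -32.7553  78.0843 -32.2162]
[[-0.7472  0.2972  0.5944]
 [ 0.2257  0.9547 -0.1937]
 [-0.625  -0.0105 -0.7805]]
rows 3 dist [ 24.8  -7.  -34.2] rot [-0.2  2.1  0.8]
0.04,0.03,1.43,-0.001,0.012,0.004
0.02,0.03,1.43,-0.001,0.012,0.004
0.01,0.03,1.43,-0.001,0.012,0.004
```

Emit:
{"fn": "servo_tool", "kwargs": {"moves": [0.04,0.03,1.0,-0.001,0.01,0.004,0.03,0.03,1.2,-0.001,0.01,0.004,0.02,0.03,1.2,-0.001,0.01,0.004,0,0,0.6,0,0.005,0,0,0,0,0,0,0]}}

```text
time: 27.35
position: [0.3931, 0.2271, 0.3036]
orientation: [[-0.765, 0.308, 0.565], [0.248, 0.951, -0.183], [-0.594, 0.0, -0.804]]
ft_force: [-0.7, -0.5, -3.0]
grip_width: 0.0179
```

```bash
python3 -c "
from h import *
s=st()
p,R=place(back=.05,up=.004)
plan(p,R,vmax=1.5)
c=cam('wrist','w18.png')
P=np.array(s['position']);RR=s['orientation']
print('pred tip',proj(c,P+RR@[.0012,-.0007,.2885]),'rest foot',proj(c,rw([.0317,0,.0125])),proj(c,tip_rest))
i=cv2.imread('pics/w18.png');cv2.imwrite('pics/w18c.png',cv2.resize(i[120:260,260:380],None,fx=4.2,fy=4.2,interpolation=cv2.INTER_CUBIC))
"
```

```text
t 27.35 p [0.3931 0.2271 0.3036] ft [-0.7283 -0.5299 -2.9762] tq [0.2104 0.4426 0.0451] w 0.0179 q [ 35.8582 -27.4643 112.6376 -29.9796  73.6078 -33.0599]
[[-0.7652  0.3079  0.5654]
 [ 0.2478  0.9514 -0.1828]
 [-0.5942  0.0002 -0.8043]]
rows 2 dist [ 10.   -2.4 -15.4] rot [-0.1 -0.1 -0.1]
0.04,0.04,0.92,-0.001,-0.001,-0.001
0.05,0.04,0.92,-0.001,-0.001,-0.001
pred tip [316.8513 191.4262] rest foot [317.339  166.7586] [318.0865 168.8425]
```

View pics/w18c.png

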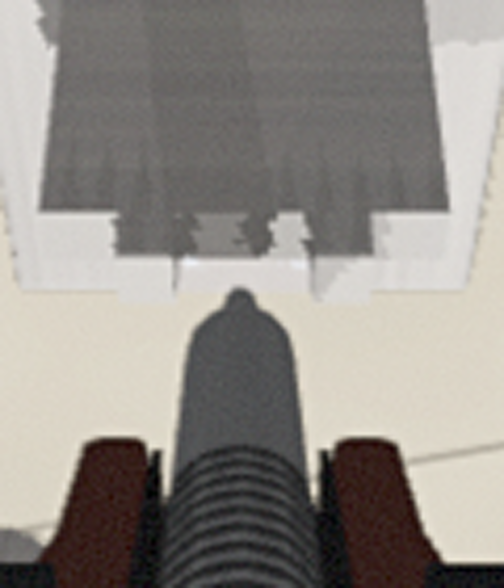

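Emit:
{"fn": "servo_tool", "kwargs": {"moves": [0.05,0.06,0.9,0,0,0,0.05,0.05,0.9,0,0,0,0,0,0.8,0,0,0,0,0,0.8,0,0,0,0,0,0,0,0,0]}}

```text
time: 27.9
position: [0.4132, 0.2221, 0.2738]
orientation: [[-0.765, 0.307, 0.566], [0.247, 0.952, -0.182], [-0.595, 0.001, -0.804]]
ft_force: [0.4, -0.2, -3.1]
grip_width: 0.0175
```

```bash
python3 -c "
from h import *
s=st()
p,R=place(back=.02,up=.004)
plan(p,R,vmax=1.5)
c=cam('wrist','w19.png')
i=cv2.imread('pics/w19.png');cv2.imwrite('pics/w19c.png',cv2.resize(i[120:260,260:380],None,fx=4.2,fy=4.2,interpolation=cv2.INTER_CUBIC))
c=cam('scene','s19.png')
i=cv2.imread('pics/s19.png');cv2.imwrite('pics/s19c.png',cv2.resize(i[130:230,320:420],None,fx=6,fy=6,interpolation=cv2.INTER_CUBIC))
"
```

```text
t 27.9 p [0.4132 0.2221 0.2738] ft [ 0.3648 -0.2375 -3.0855] tq [0.1877 0.4725 0.0229] w 0.0175 q [ 33.6278 -24.5779 113.6387 -29.8748  69.0565 -33.0838]
[[-0.765   0.3069  0.5663]
 [ 0.2471  0.9517 -0.1821]
 [-0.5948  0.0006 -0.8039]]
rows 1 dist [  6.3  -2.7 -10.1] rot [-0.  -0.1 -0.1]
0.05,-0.07,1.21,-0,-0.002,-0.001
```

View pics/w19c.png

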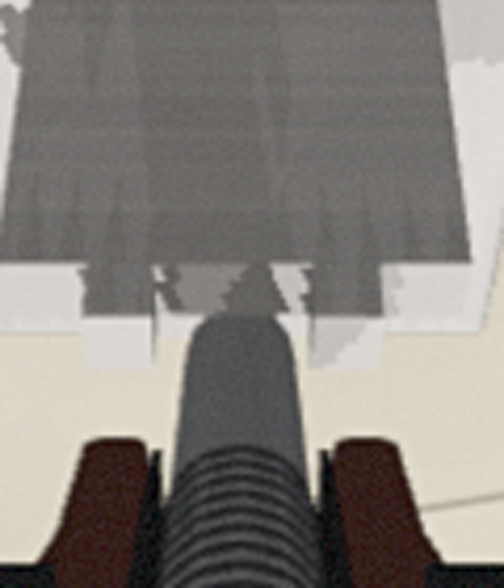

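View pics/s19c.png

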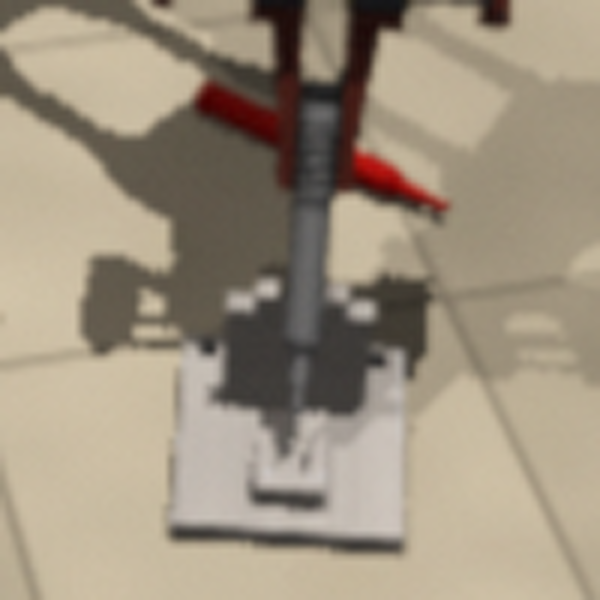

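Emit:
{"fn": "servo_tool", "kwargs": {"moves": [0.05,-0.06,0.8,0,0,0,0,0,0.7,0,0,0,0,0,0.5,0,0,0,0,0,0,0,0,0,0,0,0,0,0,0]}}

```text
time: 28.5
position: [0.4248, 0.2181, 0.2581]
orientation: [[-0.763, 0.306, 0.569], [0.248, 0.952, -0.18], [-0.596, 0.003, -0.803]]
ft_force: [-0.2, -0.0, -1.8]
grip_width: 0.0177
```

```bash
python3 -c "
from h import *
s=st()
p,R=place(back=.0,up=.0)
plan(p,R,vmax=1.5)
c=cam('scene','s20.png')
i=cv2.imread('pics/s20.png');cv2.imwrite('pics/s20c.png',cv2.resize(i[130:230,320:420],None,fx=6,fy=6,interpolation=cv2.INTER_CUBIC))
tp=np.array(s['position'])+s['orientation']@[.0012,-.0007,.2885];a=np.radians(RY);d=tp-RC;print('tip in rest',d[0]*np.cos(a)+d[1]*np.sin(a),-d[0]*np.sin(a)+d[1]*np.cos(a),d[2])
"
```

```text
t 28.5 p [0.4248 0.2181 0.2581] ft [-0.1648 -0.0252 -1.7587] tq [ 0.2411  0.4105 -0.0235] w 0.0177 q [ 32.2657 -22.9251 114.0649 -29.8492  66.4024 -33.1755]
[[-0.7635  0.3063  0.5685]
 [ 0.2476  0.9519 -0.1804]
 [-0.5965  0.003  -0.8026]]
rows 1 dist [  2.5  -1.2 -13. ] rot [ 0.1  0.  -0.1]
0.56,-0.04,1.21,0.002,0,-0.002
tip in rest 0.03169922994796833 0.0016796006389620272 0.025793867009642535
```

View pics/s20c.png

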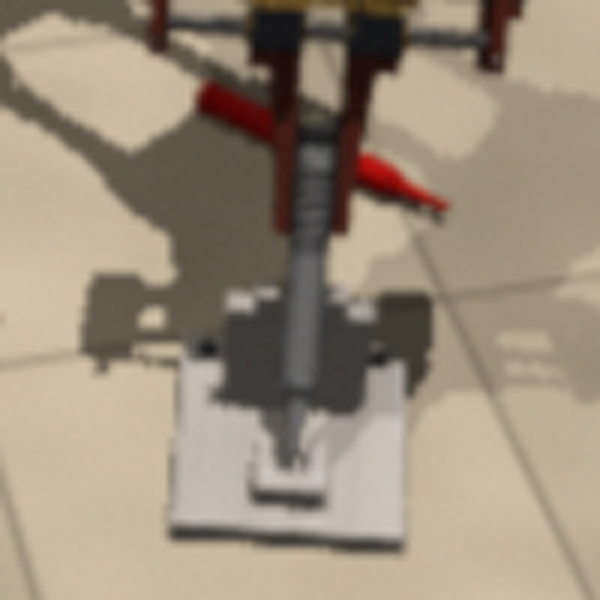

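Emit:
{"fn": "servo_tool", "kwargs": {"moves": [0.18,-0.05,-0.13,0,0,0,0.2,0,0.26,0,0,0,0.2,0,0.26,0,0,0,0.15,0,0.2,0,0,0,0,0,0,0,0,0]}}

```text
time: 29.05
position: [0.4232, 0.2187, 0.2518]
orientation: [[-0.759, 0.305, 0.575], [0.248, 0.952, -0.179], [-0.602, 0.007, -0.798]]
ft_force: [2.5, -1.1, -2.3]
grip_width: 0.0174
```

```bash
python3 -c "
from h import *
s=st()
p,R=place(back=.0,up=.0)
plan(p,R,vmax=1.5)
c=cam('scene','s21.png')
i=cv2.imread('pics/s21.png');cv2.imwrite('pics/s21c.png',cv2.resize(i[130:230,320:420],None,fx=6,fy=6,interpolation=cv2.INTER_CUBIC))
c=cam('wrist','w21.png')
i=cv2.imread('pics/w21.png');cv2.imwrite('pics/w21c.png',cv2.resize(i[120:260,260:380],None,fx=4.2,fy=4.2,interpolation=cv2.INTER_CUBIC))
tp=np.array(s['position'])+s['orientation']@[.0012,-.0007,.2885];a=np.radians(RY);d=tp-RC;print('tip in rest',d[0]*np.cos(a)+d[1]*np.sin(a),-d[0]*np.sin(a)+d[1]*np.cos(a),d[2])
"
```

```text
t 29.05 p [0.4232 0.2187 0.2518] ft [ 2.5246 -1.0616 -2.328 ] tq [0.1199 0.0605 0.018 ] w 0.0174 q [ 32.5    -23.0388 114.8737 -30.3482  65.5217 -32.393 ]
[[-0.759   0.3053  0.5751]
 [ 0.2475  0.9522 -0.1788]
 [-0.6023  0.0066 -0.7983]]
rows 1 dist [ 4.1 -1.7 -6.7] rot [ 0.3  0.4 -0.2]
0.05,-0.04,0.8,0.006,0.007,-0.004
tip in rest 0.03166244739797238 0.0027117929300821434 0.02073447821502042
```

View pics/s21c.png

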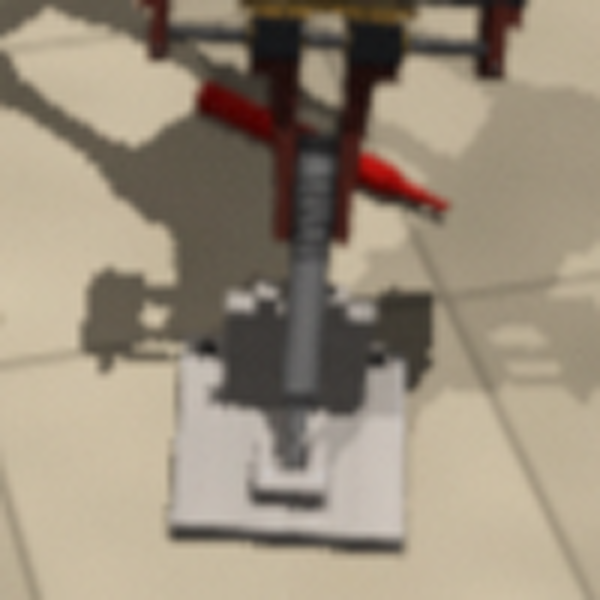

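View pics/w21c.png

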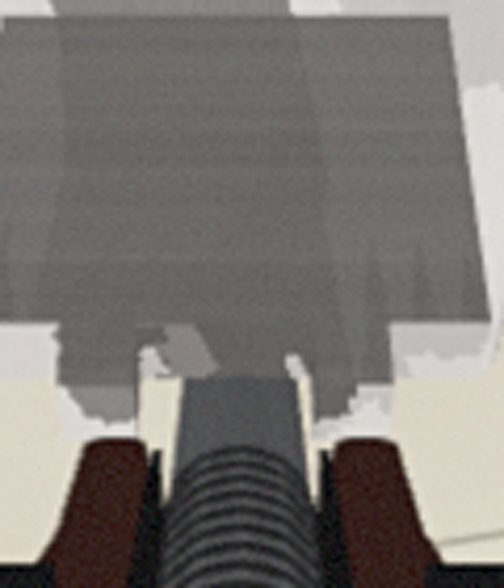

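Emit:
{"fn": "servo_tool", "kwargs": {"moves": [0,-0.1,0.25,0,0.003,0,0,-0.05,0.25,0,0.003,0,0,0,0.1,0,0,0,0,0,0,0,0,0,0,0,0,0,0,0]}}

```text
time: 29.65
position: [0.4268, 0.2161, 0.2476]
orientation: [[-0.762, 0.305, 0.572], [0.249, 0.952, -0.176], [-0.598, 0.008, -0.801]]
ft_force: [1.8, -0.6, 0.9]
grip_width: 0.0177
```

```bash
python3 -c "
from h import *
s=st()
p,R=place(back=.0,up=.0)
plan(p,R,vmax=1.5)
tp=np.array(s['position'])+s['orientation']@[.0012,-.0007,.2885];a=np.radians(RY);d=tp-RC;print('tip in rest',d[0]*np.cos(a)+d[1]*np.sin(a),-d[0]*np.sin(a)+d[1]*np.cos(a),d[2])
"
```

```text
t 29.65 p [0.4268 0.2161 0.2476] ft [ 1.8494 -0.6336  0.8697] tq [ 0.1455 -0.2773  0.058 ] w 0.0177 q [ 31.8339 -22.6076 114.9305 -29.8907  64.8594 -32.8529]
[[-0.7618  0.305   0.5716]
 [ 0.2491  0.9523 -0.1762]
 [-0.598   0.0082 -0.8014]]
rows 1 dist [ 0.5  0.8 -2.6] rot [ 0.4  0.1 -0.2]
0.14,0.09,0.22,0.007,0.002,-0.004
tip in rest 0.034663012790565106 0.0018243869594161358 0.015666217739453647
```

Emit:
{"fn": "servo_tool", "kwargs": {"moves": [0.1,0,0.15,0,0,0,0,0,0,0,0,0,0,0,0,0,0,0,0,0,0,0,0,0,0,0,0,0,0,0]}}

```text
time: 30.15
position: [0.4272, 0.216, 0.246]
orientation: [[-0.761, 0.305, 0.573], [0.249, 0.952, -0.176], [-0.599, 0.008, -0.8]]
ft_force: [3.5, -0.2, -0.6]
grip_width: 0.0173
```

```bash
python3 -c "
from h import *
s=st()
p,R=place(back=.0,up=.0)
plan(p,R,vmax=1.5)
c=cam('scene','s22.png')
f=lambda n:cv2.resize(cv2.imread('pics/%s.png'%n)[130:230,330:410],None,fx=5,fy=5,interpolation=cv2.INTER_CUBIC)
cv2.imwrite('pics/s22c.png',np.hstack([f('s4'),f('s22')]))
"
```

```text
t 30.15 p [0.4272 0.216  0.246 ] ft [ 3.5404 -0.1988 -0.5566] tq [ 0.0596 -0.4477  0.0376] w 0.0173 q [ 31.8097 -22.514  115.0393 -30.0058  64.6037 -32.7349]
[[-0.7608  0.3048  0.5729]
 [ 0.2488  0.9524 -0.1762]
 [-0.5994  0.0085 -0.8004]]
rows 1 dist [ 0.   0.9 -1. ] rot [ 0.4  0.2 -0.2]
0.08,0.08,0.07,0.007,0.004,-0.004
```

View pics/s22c.png

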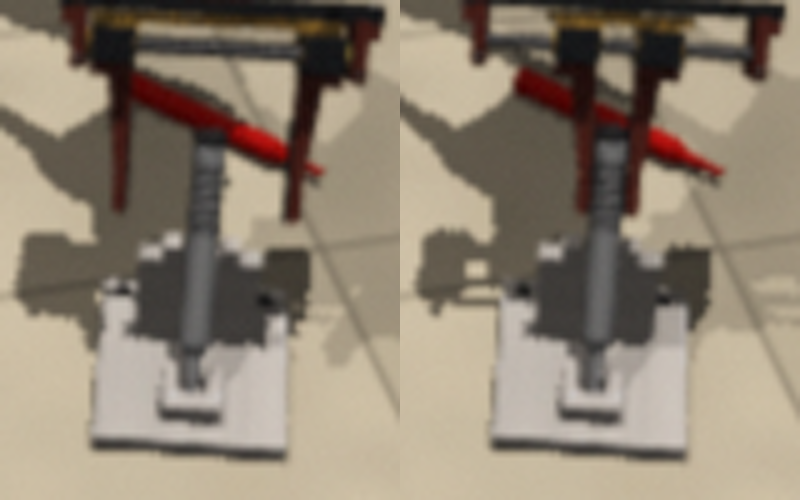

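Emit:
{"fn": "servo_tool", "kwargs": {"moves": [-0.03,0,0,0,0,0,0,0,0,0,0,0,0,0,0,0,0,0,0,0,0,0,0,0,0,0,0,0,0,0], "hand": 0, "force": 3}}

```text
time: 30.7
position: [0.4265, 0.2162, 0.2448]
orientation: [[-0.763, 0.305, 0.569], [0.249, 0.952, -0.176], [-0.596, 0.007, -0.803]]
ft_force: [1.8, -0.3, -0.5]
grip_width: 0.0191
```

Emit:
{"fn": "servo_tool", "kwargs": {"moves": [0,0,0,0,0,0,0,0,0,0,0,0,0,0,0,0,0,0,0,0,0,0,0,0,0,0,0,0,0,0], "hand": 0.6}}

```text
time: 31.2
position: [0.4263, 0.2162, 0.2447]
orientation: [[-0.764, 0.305, 0.569], [0.249, 0.952, -0.176], [-0.595, 0.007, -0.803]]
ft_force: [-0.1, 0.3, -0.4]
grip_width: 0.0521
```

```bash
python3 -c "
from h import *
s=st()
c=cam('scene','s23.png')
f=lambda n:cv2.resize(cv2.imread('pics/%s.png'%n)[130:230,330:410],None,fx=5,fy=5,interpolation=cv2.INTER_CUBIC)
cv2.imwrite('pics/s23c.png',np.hstack([f('s4'),f('s23')]))
c=cam('wrist','w23.png')
"
```

```text
t 31.2 p [0.4263 0.2162 0.2447] ft [-0.0892  0.2857 -0.3729] tq [0.1324 0.1669 0.0025] w 0.0521 q [ 31.8444 -22.4901 115.1046 -29.8242  64.7724 -32.77  ]
[[-0.7638  0.3053  0.5687]
 [ 0.2493  0.9522 -0.1764]
 [-0.5954  0.007  -0.8034]]
```

View pics/s23c.png

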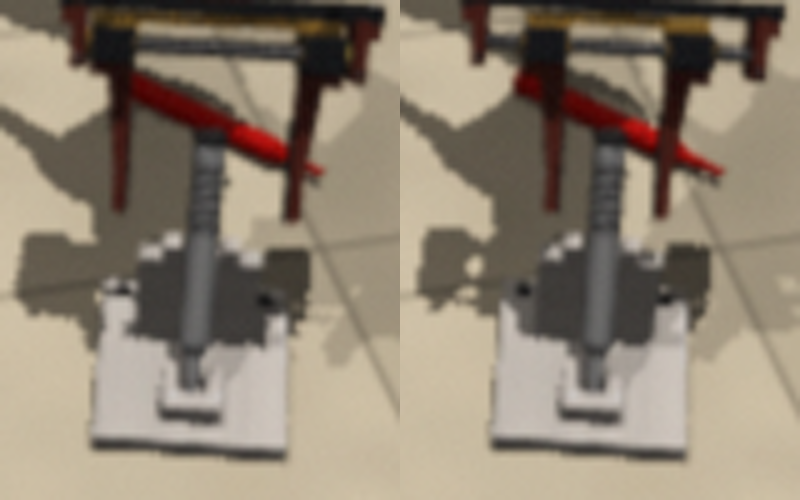

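View pics/w23.png

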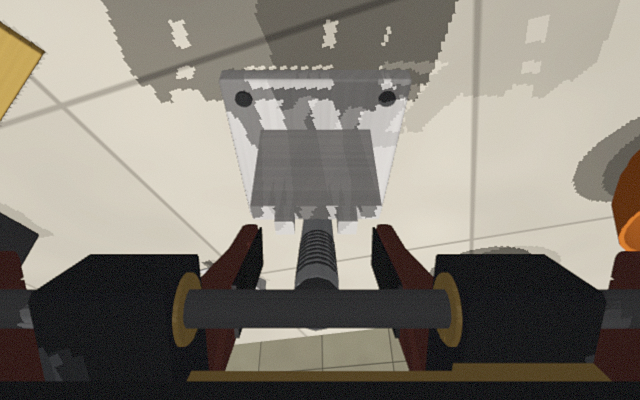

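Emit:
{"fn": "servo_tool", "kwargs": {"moves": [0,0,0,0,0,0,0,0,-1,0,0,0,0,0,-2,0,0,0,0,0,-3,0,0,0,0,0,-4,0,0,0], "hand": 1}}

```text
time: 31.8
position: [0.3677, 0.2331, 0.3229]
orientation: [[-0.768, 0.309, 0.56], [0.249, 0.951, -0.183], [-0.59, -0.001, -0.808]]
ft_force: [0.5, 0.3, 0.3]
grip_width: 0.087
```

Emit:
{"fn": "servo_tool", "kwargs": {"moves": [-2,0,-3,0,0,0,-3,0,-3,0,0.05,0,-3,0,-3,0,0.1,0,-1,0,-1,0,0.05,0,0,0,0,0,0,0]}}

```text
time: 32.3
position: [0.3791, 0.2282, 0.4696]
orientation: [[-0.866, 0.301, 0.4], [0.277, 0.953, -0.118], [-0.417, 0.009, -0.909]]
ft_force: [-0.3, 0.5, -0.5]
grip_width: 0.0878
```

Emit:
{"fn": "servo_tool", "kwargs": {"moves": [0,0,0,0,0,0,0,0,0,0,0,0,0,0,0,0,0,0,0,0,0,0,0,0,0,0,0,0,0,0]}}

```text
time: 32.8
position: [0.3779, 0.2286, 0.4652]
orientation: [[-0.867, 0.301, 0.398], [0.275, 0.954, -0.122], [-0.417, 0.004, -0.909]]
ft_force: [-0.3, -0.0, -1.0]
grip_width: 0.0878
```

```bash
python3 -c "
from h import *
s=st()
c=cam('scene','s24.png');cam('top','top24.png')
f=lambda n:cv2.resize(cv2.imread('pics/%s.png'%n)[130:230,330:410],None,fx=5,fy=5,interpolation=cv2.INTER_CUBIC)
cv2.imwrite('pics/s24c.png',np.hstack([f('scene0'),f('s24')]))
g=lambda n:cv2.imread('pics/%s.png'%n)[80:300,140:480]
cv2.imwrite('pics/t24c.png',cv2.resize(np.vstack([g('top0'),g('top24')]),None,fx=1.36,fy=1.36))
"
```

```text
t 32.8 p [0.3779 0.2286 0.4652] ft [-0.3133 -0.0358 -0.9502] tq [ 0.096   0.0497 -0.005 ] w 0.0878 q [ 33.7674 -24.8276  92.5564 -18.9249  95.7847 -43.3664]
[[-0.8666  0.3006  0.3983]
 [ 0.2748  0.9537 -0.1218]
 [-0.4165  0.0039 -0.9091]]
```

View pics/s24c.png

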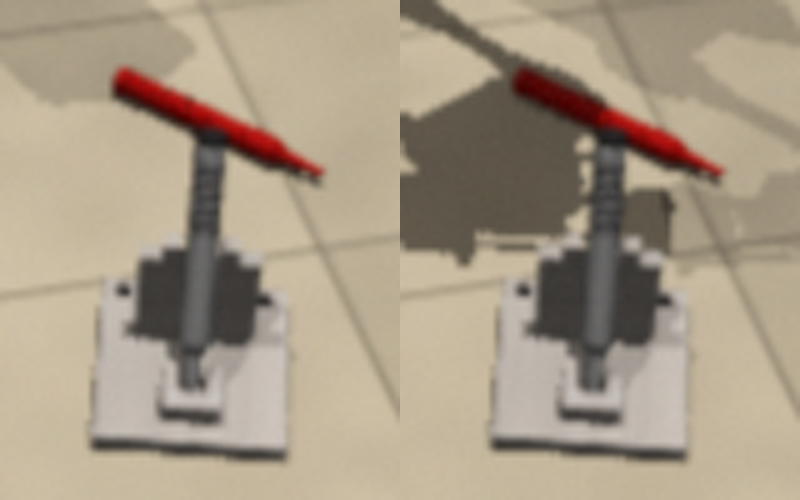

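View pics/t24c.png

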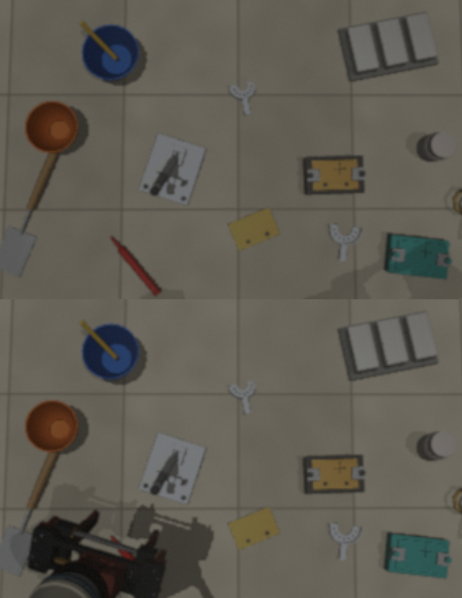

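The punch leans as it did at the start and nothing else has moved, so I am handing the job in.

```bash
python3 -c "
from bench import *
print(finish_job())"
```

```text
the job is handed in; nothing more can be done
None
```

I punched the scribed cross and put the centre punch back in its rest. The job was handed in at about 33 s of the 67 s allowed.

- **Punching:** The last close wrist picture before pressing showed the tip within about 0.5 mm of the cross. The pressing force rose to about 16 N, dropped to about 9.5 N as the spring snapped, then rose again at the end stop. The highest reading there was about 15 N. I pressed on the stop for roughly one more call (0.5 s) to confirm it, then lifted off. Readings only came every 0.5 s, so short peaks between them were not seen.
- **Upright:** The punch turned a few degrees in the fingers while I was pressing. I estimate it was about 1–2° off upright when it snapped.
- **Return to the rest:** Readings stayed at or below about 4 N while setting it down, well below the force that snaps the spring. After I let go, the scene picture matched the one from the start: point in the foot pocket, barrel in the notch.
- **Other things on the bench:** In the before and after top pictures everything in view had not moved. The gripper partly hid the red look-alike and the spatula in the last one, but the scene camera showed the red look-alike unmoved.

My estimates of how far the tip sticks out of the gripper disagreed by about 2–3 mm between the rest and the brass blank. I therefore used touch and pictures for the final contacts.

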